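# Probe-test the connector board slides in the clip jig

## Task

Test every board slide lying on the black mat, one after another beginning with the row nearest the robot because the tester logs them in that order: draw the jig's sprung curved arm back, set the slide down flush against the fixed edge with its gold pads under the probe head, let the arm close on it, then press the probe plunger right down to its stop and keep it there for about a second. Take each tested slide out and lay it flat in the blue tray, beside the others; leave the jig empty at the end and do not disturb the clamp, the scissors or the tub.

Things in the scene. Friction and masses are not known exactly. Their poses are not given: they have to be found in the camera images.
- slide_1: board slide, row 1 on the mat at first (nearest the robot on the mat); may be absent. Aluminium and green board, 36 (x) x 130 (y) x 5 mm, 0.05-0.1 kg; origin: centre of underside, z up. Lift by the white connector housing on top: 12 (x) x 36 (y) mm, z 5 to 29 mm, centre y = +42 mm; fingers close along x. Gold pads at y = -50 mm. All alike; rows run along the mat's x, 66 mm apart.
- slide_2: board slide, row 2 on the mat at first (second row); may be absent. Aluminium and green board, 36 (x) x 130 (y) x 5 mm, 0.05-0.1 kg; origin: centre of underside, z up. Lift by the white connector housing on top: 12 (x) x 36 (y) mm, z 5 to 29 mm, centre y = +42 mm; fingers close along x. Gold pads at y = -50 mm. All alike; rows run along the mat's x, 66 mm apart.
- slide_3: board slide, row 3 on the mat at first (third row); may be absent. Aluminium and green board, 36 (x) x 130 (y) x 5 mm, 0.05-0.1 kg; origin: centre of underside, z up. Lift by the white connector housing on top: 12 (x) x 36 (y) mm, z 5 to 29 mm, centre y = +42 mm; fingers close along x. Gold pads at y = -50 mm. All alike; rows run along the mat's x, 66 mm apart.
- slide_4: board slide, row 4 on the mat at first (farthest from the robot); may be absent. Aluminium and green board, 36 (x) x 130 (y) x 5 mm, 0.05-0.1 kg; origin: centre of underside, z up. Lift by the white connector housing on top: 12 (x) x 36 (y) mm, z 5 to 29 mm, centre y = +42 mm; fingers close along x. Gold pads at y = -50 mm. All alike; rows run along the mat's x, 66 mm apart.
- mat: black rubber mat, 270 (x) x 180 (y) x 3 mm, fixed; the untested slides lie on it. Origin: centre of its underside. It lies left or right of the jig.
- tray: blue plastic tray for tested slides, fixed, 280 (x) x 180 (y) mm outside, walls 4 mm thick and 25 mm high, floor 4 mm thick; origin: centre of its underside. Holds three slides lying flat side by side in rows along its x. On the other side of the jig from the mat.
- nest (a point): seat in the fixed jig, on the top of its plate, 15 mm above the table: a seated slide's origin and axes coincide with this frame (housing to +y, pads to -y under the probe head, fixed edge at +x, sprung arm at -x). Plate 170 x 180 mm, centred at (-20, -18) mm here. An end stop 6 mm high stands 3 mm clear of the seated slide's -y end; no need to touch it. Edge and arm nose are polished.
- fixed_edge (a point): middle of the top inner edge of the jig's fixed edge: a steel bar 6 mm high above the plate, 8 mm thick, 114 mm long along y, inner face at x = +18 mm of nest. A slide carried in from +x must pass above it.
- probe_head (a point): middle of the front (+y) end of the head that overhangs the pads, at (0, -34) mm of nest: a bar 40 mm wide (x), 45 to 60 mm above the plate, running to a column at y = -81 to -105 mm. Under it the probe block (34 x 22 mm, at y = -50), 22 mm above the plate when up, 10 when down; its pins hang 5 mm lower, give way. Slides go in and out from +y, low, beneath it.
- clip_arm (a joint): angle of the sprung curved arm: 0 at rest, grows as it is drawn back from the fixed edge, to 0.5; the nose goes to nest -x by 70 mm per rad. About 0.11 with a slide seated. No catch, it springs shut: 4 N at the nose on a seated slide, 5.5 N at 0.17. Draw it back by pushing the nose with the slide's own long side, carried just above the fixed edge; then lower and let go.
- clip_nose (a point): centre of the arm's round nose, a pin of 5 mm radius, 1 to 17 mm above the plate. At rest at (-15, 0) mm of nest: its face stands 8 mm inside a slide's place. The arm is a 3 mm strip, 3 to 15 mm above the plate, curving back to a hinge post (7 mm radius, 21 mm high) at (-43, -70) mm of nest.
- plunger (a joint): depth of the sprung probe plunger (m): 0 = up, 0.012 = down on its stop. Springs back; 3 N to start, 9 N to reach the stop.
- plunger_top (a point): centre of the top of the plunger's black round knob, 36 mm across, 14 mm thick; at (0, -50) mm of nest, 87 mm above the plate when up. It goes straight down.
- c_clamp: bystander: black C-clamp lying flat, about 75 x 140 x 20 mm; origin under its centre.
- scissors: bystander: scissors with red handles lying flat, about 170 x 80 x 9 mm; origin under the pivot.
- tub: bystander: small blue tub of loose connector housings, 100 x 120 x 50 mm; origin under its centre.

How it is judged:
On the way, in this order (a step that is already met when the one before it is completed fails the run):
1. slide_1 seated flush against the fixed edge, flat, arm's nose bearing on it, and the plunger held down on its stop (its top 75 mm above the slide's underside) for half a second (x of slide_1 in the frame of nest between -0.003 and 0.003 m and y of slide_1 in the frame of nest between -0.008 and 0.008 m and z of slide_1 in the frame of nest below 0.003 m and angle between slide_1's own z axis and vertical below 0.06 rad and angle between the y axis of slide_1 and the y axis of nest, either way round below 0.05 rad and x of clip_nose in the frame of slide_1 above -0.0255 m and z of plunger_top in the frame of slide_1 below 0.0768 m), for 0.5 s.
2. slide_2 seated flush against the fixed edge, flat, arm's nose bearing on it, and the plunger held down on its stop (its top 75 mm above the slide's underside) for half a second (x of slide_2 in the frame of nest between -0.003 and 0.003 m and y of slide_2 in the frame of nest between -0.008 and 0.008 m and z of slide_2 in the frame of nest below 0.003 m and angle between slide_2's own z axis and vertical below 0.06 rad and angle between the y axis of slide_2 and the y axis of nest, either way round below 0.05 rad and x of clip_nose in the frame of slide_2 above -0.0255 m and z of plunger_top in the frame of slide_2 below 0.0768 m), for 0.5 s.
3. slide_3 seated flush against the fixed edge, flat, arm's nose bearing on it, and the plunger held down on its stop (its top 75 mm above the slide's underside) for half a second (x of slide_3 in the frame of nest between -0.003 and 0.003 m and y of slide_3 in the frame of nest between -0.008 and 0.008 m and z of slide_3 in the frame of nest below 0.003 m and angle between slide_3's own z axis and vertical below 0.06 rad and angle between the y axis of slide_3 and the y axis of nest, either way round below 0.05 rad and x of clip_nose in the frame of slide_3 above -0.0255 m and z of plunger_top in the frame of slide_3 below 0.0768 m), for 0.5 s.
4. slide_4 seated flush against the fixed edge, flat, arm's nose bearing on it, and the plunger held down on its stop (its top 75 mm above the slide's underside) for half a second (x of slide_4 in the frame of nest between -0.003 and 0.003 m and y of slide_4 in the frame of nest between -0.008 and 0.008 m and z of slide_4 in the frame of nest below 0.003 m and angle between slide_4's own z axis and vertical below 0.06 rad and angle between the y axis of slide_4 and the y axis of nest, either way round below 0.05 rad and x of clip_nose in the frame of slide_4 above -0.0255 m and z of plunger_top in the frame of slide_4 below 0.0768 m), for 0.5 s.
At the end, for the whole second after the job is handed in: every slide lies flat (within 0.1 rad) and still on the tray's floor, none on another; arm at rest (under 0.02 rad), plunger up (under 2 mm). When probed, each was within 3 mm of the fixed edge, 8 mm along it, 0.05 rad, flat and clamped (x of slide_1 in the frame of tray between -0.125 and 0.125 m and y of slide_1 in the frame of tray between -0.08 and 0.08 m and z of each of slide_1, slide_2, slide_3, slide_4 in the frame of tray below 0.007 m and angle between each of slide_1, slide_2, slide_3, slide_4's own z axis and vertical below 0.1 rad and linear speed of each of slide_1, slide_2, slide_3, slide_4 below 0.02 m/s and x of slide_2 in the frame of tray between -0.125 and 0.125 m and y of slide_2 in the frame of tray between -0.08 and 0.08 m and x of slide_3 in the frame of tray between -0.125 and 0.125 m and y of slide_3 in the frame of tray between -0.08 and 0.08 m and x of slide_4 in the frame of tray between -0.125 and 0.125 m and y of slide_4 in the frame of tray between -0.08 and 0.08 m and value of joint clip_arm below 0.02 rad and value of joint plunger below 0.002 m); the robot touches nothing.
It fails at once if c_clamp shifted by more than 4 cm (distance of c_clamp from where it was at the start of the episode above 0.04 m).
It fails at once if scissors shifted by more than 4 cm (distance of scissors from where it was at the start of the episode above 0.04 m).
It fails at once if tub shifted by more than 4 cm (distance of tub from where it was at the start of the episode above 0.04 m).
Of slide_1, slide_2, slide_3, slide_4 only 2 to 3 are there at a start; the rules pass over those that are not, and their reading is None.
At some moment in a run one of slide_1, slide_2, slide_3, slide_4 may be knocked a few centimetres aside while the robot is not near it.
Once in a run the grip may slacken for a moment while it holds something.
It also fails if it takes over 210 s, if anything falls off the work surface, if the arm or the gripper's body presses on something with over 40 N, if the wrist force passes 120 N, or if a joint passes its speed limit or range.

## Robot

A 6-joint arm with a two-finger parallel gripper is mounted at the origin on the work surface. World frame = base frame: x ahead of the robot, y to its left, z up, the work surface at z = 0. Lengths are in m, angles in rad, forces in N, time in s.
With the tool pointing down it reaches from about 0.325 to 0.9 m from the base axis. Payload 6.1 kg.
Tool frame: the origin (TCP) lies between the finger pads; the fingertips stand 19 mm ahead of it and the grasp point (between the pads) is the TCP (r.tip_reach is the distance from the TCP to the fingertips, in m); z points along the fingers, y is the line along which they close (so a half turn about z gives the same grasp; the last joint's range is limited). The gripper opens to 85 mm and grips with 20 to 120 N. Pads are 22 mm wide; open, the fingers measure 114 mm over their backs; the gripper's body (76 mm by 85 mm) begins 54 mm behind the grasp point. The pads swing forward as they close: fully open they stand 13 mm farther back than shut.
Start: joints at [1.176, 0.22, 1.526, -0, 1.395, -0.126], TCP at [0.166, 0.603, 0.25] pointing down, gripper open.
Joint ranges: [-2.98, 2.98], [-0.91, 2.08], [0.09, 2.57], [-1.24, 4.39], [0.2, 2.65], [-2.68, 2.68]. Speed limits (rad/s): [2.57, 2.57, 3.01, 3.14, 3.14, 3.14].

## Interface

Orientations are given as a unit quaternion [x, y, z, w].
In Python, from rig import r gives the robot as it stands. The module is installed in compiled form; this text tells all that it offers.
- The arm moves only by the tool send_rows, never from a script. Its arguments are lists of equal length, an entry for each row: "dp": the shift along the tool's x, y, z in m, a list of three; "dr": the turn, a rotation vector about the tool's x, y, z in rad, a list of three; "gripper": the opening in per cent of the stroke, from 0 (shut) to 100 (fully open). In form: {"dp": [[tx, ty, tz], ...], "dr": [[wx, wy, wz], ...], "gripper": [gripper, ...]}. A call has exactly 8 rows; each row shifts and turns the commanded pose from where the row before left it, along the tool's axes as they then stand; what a row does not reach is not made up. A row lasts 1/10 s, in which the tool goes at most 50 mm and 8.59 degrees, less where a joint would pass 70% of its speed; a pose out of reach is approached as far as the arm can. A call with a gripper value outside its range is refused whole. The fingers move at their own pace and stop on an object; "squeeze" is the grip in N (left out, the last holds). Time passes only in rows, so rows that do not move let the fingers close, or fill a call up. It gives the time, the measured TCP pose, the force, the opening and the grip force at its end, in the units of the state.
- r.read_state(): the state, without advancing time (a new reading comes with each control period).
- r.camera(name): name is "side" or "top" or "wrist"; returns a dict with "color" (480x640x3 uint8, red, green, blue), "z_map" (480x640 float32, m along the optical axis (not along the pixel's ray), 0 where there is no reading), "fx", "fy", "cx", "cy" (pixels), "k1" (the pictures are not rectified: a ray, as slopes to the right and down, at radius r is drawn at 1 + k1 r^2 times it, then the intrinsics apply), "origin" and "rotation" of the camera in the world. Camera axes: x right, y up, looking along -z (the intrinsics and any distortion apply to the point x, -y, -z); pixel columns grow to the right and rows downward; lengths in m; the calibration is good to about 2 mm. A picture is of the moment at which its call begins.
- r.job_done(): hands the job in; it is judged then, once.
Trained networks look in a picture, given as the dict that the camera call returned (one of the last four; its "shot" number tells which), for a name from the list of things; names that differ only in an ending like _2 or _b are one class to them, and where a whole thing is asked for, a point or a joint stands for the part that bears it (a point fixed in the world has none). Each returns a list of dicts, best first, with "confidence" (0 to 1); they miss things now and then, are a little off and sometimes report something else, mostly with a low value. They report only what shows in the picture. A call takes as long as a camera call.
- r.cut_out(thing, picture): "region" (480x640 bool, what is visible of it) and "uv" ([column, row] in pixels, amid what is visible of it).
The state is a dict: "time_s": time; "joint_positions": joint angles; "joint_velocities": joint speeds; "joint_torque": joint torques, N m; "eef_pos": TCP position; "tcp_rot": TCP orientation; "force": force on the tool from outside, world axes, zero at the start; "wrist_torque": the same for the moment, N m; "grip_width": opening from 0.0 (shut) to 1.0 (fully open); "gripper_force": force on a finger pad.
Only numpy, scipy, OpenCV 4.12 (cv2) and the standard library are available. Lean on these libraries where they do the work, as an engineer would, in place of code of your own. Each camera call takes 0.05 s, during which the arm holds its last target. There are 200 camera calls.

## Working session

There is one attempt and no reset: what is moved stays moved. The work goes in short steps, Python scripts to look and compute and a tool call to move; the robot and the scene stay as the last step left them, time stands still between calls to the robot, and variables do not carry over. Pictures are saved under pics/ and viewed, at most 14 in all, crops included, and the job is handed in when it is done.

Besides the shell and the picture viewer there is one more tool, called after "Call:" as name(argument=value, ...) on one line, values as JSON. send_rows: Moves the arm, as the interface text tells. Its arguments: {"type":"object","properties":{"dp":{"type":"array"},"dr":{"type":"array"},"gripper":{"type":"array"},"squeeze":{"type":"number"}},"required":["dp","dr","gripper"]}

```bash
mkdir -p pics
cat > h.py <<'E'
import numpy as np, cv2
from rig import r
from scipy.spatial.transform import Rotation as R
def cloud(p):
    h,w=p["z_map"].shape
    u,v=np.meshgrid(np.arange(w),np.arange(h))
    xd=(u-p["cx"])/p["fx"]; yd=(v-p["cy"])/p["fy"]
    x,y=xd.copy(),yd.copy()
    for _ in range(8):
        s=1+p["k1"]*(x*x+y*y); x=xd/s; y=yd/s
    z=p["z_map"]
    P=np.stack([x*z,-y*z,-z],-1)
    rot=np.array(p["rotation"])
    if rot.shape!=(3,3): rot=R.from_quat(rot).as_matrix()
    return P@rot.T+np.array(p["origin"])
def save(p,n): cv2.imwrite(f"pics/{n}.png",p["color"][:,:,::-1])
E
python3 - <<'E'
from h import *
print(r.read_state())
for n in ["top","side"]:
    p=r.camera(n); save(p,n+"0"); C=cloud(p)
    print(n,p["origin"],p["rotation"],p["fx"],p["k1"],p["shot"])
    for t in ["slide_1","mat","tray","clip_arm","clip_nose","plunger","probe_head","fixed_edge","nest","c_clamp","scissors","tub"]:
        try:
            for d in r.cut_out(t,p)[:5]:
                m=d["region"]&(p["z_map"]>0)
                q=C[m]
                if len(q): print(t,round(d["confidence"],2),np.round(d["uv"]),m.sum(),np.round(np.median(q,0),3),np.round(np.percentile(q,2,0),3),np.round(np.percentile(q,98,0),3))
        except Exception as e: print(t,e)
E
```

```text
{'time_s': 0.0, 'joint_positions': array([ 1.17590304e+00,  2.21213015e-01,  1.52759077e+00,  2.93561025e-05,
        1.39470138e+00, -1.26114995e-01]), 'joint_velocities': array([-0.00056587, -0.0010001 , -0.0007056 ,  0.00029588,  0.00122167,
        0.00026243]), 'joint_torque': array([-1.22979109e-03, -4.96874607e+01, -3.89418483e+01, -4.79154210e-05,
        1.08843710e-02, -1.44565541e-05]), 'eef_pos': array([0.165759  , 0.60204072, 0.24921809]), 'tcp_rot': array([ 1.33987491e-01,  9.90982562e-01, -9.20272621e-04, -2.60262297e-04]), 'force': array([0.21744588, 0.75194488, 0.10582155]), 'wrist_torque': array([0.03324714, 0.04427693, 0.01198636]), 'gripper_force': 0.0, 'grip_width': 1.0046404642222648}
top [ 0.51480716 -0.01066844  0.99888415] [ 0.03004292 -0.02308534 -0.70270104  0.71047571] 480.2911828091006 -0.11021830750004803 1
slide_1 0.98 [187. 320.] 1084 [0.422 0.271 0.009] [0.401 0.212 0.004] [0.44  0.334 0.034]
slide_1 0.67 [321. 245.] 308 [ 0.568 -0.002  0.102] [ 0.551 -0.019  0.02 ] [0.585 0.013 0.106]
slide_1 0.62 [192. 220.] 1033 [0.622 0.273 0.009] [0.602 0.212 0.0
[... 2045 characters left out ...]
0.029 0.015] [ 0.453 -0.067  0.   ] [0.627 0.12  0.101]
nest 0.64 [334. 272.] 7236 [0.542 0.031 0.015] [ 0.451 -0.065  0.005] [0.625 0.119 0.101]
nest 0.33 [326. 228.] 359 [0.565 0.004 0.1  ] [ 0.55  -0.017  0.039] [0.581 0.015 0.104]
c_clamp 0.65 [331. 272.] 7014 [0.542 0.031 0.015] [ 0.452 -0.06   0.01 ] [0.624 0.118 0.101]
c_clamp 0.64 [308. 174.] 951 [ 0.737 -0.192  0.016] [ 0.701 -0.276  0.001] [ 0.786 -0.138  0.022]
scissors 0.88 [253. 215.] 582 [ 0.778 -0.024  0.006] [ 0.666 -0.068  0.001] [0.826 0.009 0.01 ]
scissors 0.69 [328. 234.] 374 [0.565 0.005 0.1  ] [ 0.55  -0.015  0.038] [0.582 0.015 0.104]
tub 0.79 [190. 285.] 4003 [0.76  0.193 0.028] [0.701 0.126 0.004] [0.818 0.256 0.051]
```

View pics/top0.png

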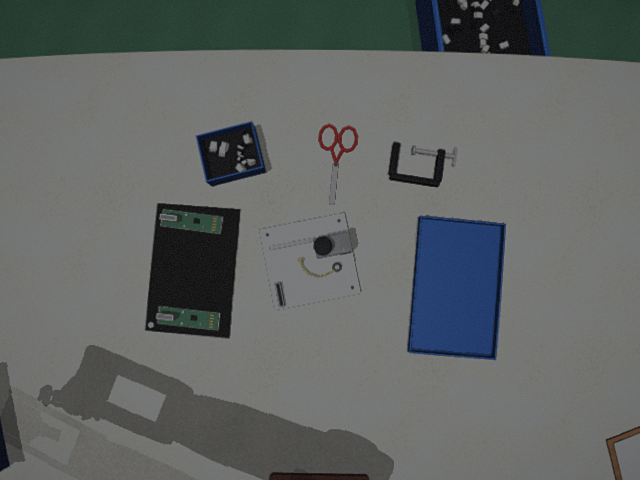

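View pics/side0.png

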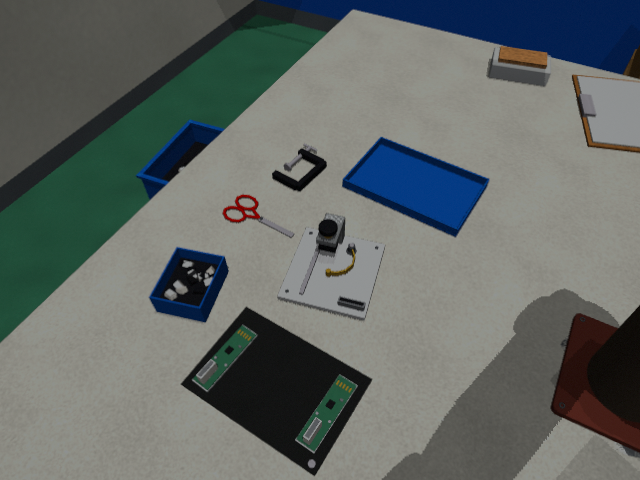

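The top view shows two slides, row 1 at (187,320) and row 4 at (192,220), with housings toward +y. The jig knob is at (323,245), the nose at (300,260) and the tray at (457,288). The side view agrees. Next I'll fit precise poses.

```bash
cat >> h.py <<'E'
def rect(q):
    (c,s,a)=cv2.minAreaRect((q[:,:2]*1000).astype(np.float32))
    return np.round(c,1),np.round(s,1),round(a,2)
def slides(p,C):
    out=[]
    for d in r.cut_out("slide_1",p):
        q=C[d["region"]&(p["z_map"]>0)]
        if d["confidence"]<.4 or len(q)<200: continue
        z0=np.percentile(q[:,2],30); q=q[(q[:,2]>z0-.004)]
        hs=q[q[:,2]>z0+.018]; low=q[q[:,2]<z0+.005]
        if len(hs)<15: continue
        out.append((round(d["confidence"],2),round(float(z0),4),rect(low),np.round(hs[:,:2].mean(0)*1000,1),rect(hs)[1:],round(float(np.median(hs[:,2])),3)))
    return out
E
python3 - <<'E'
from h import *
for n in ["top","side"]:
    p=r.camera(n); C=cloud(p); print("==",n)
    for s in slides(p,C): print(s)
    X=C[p["z_map"]>0]
    m=(abs(X[:,0]-.54)<.16)&(abs(X[:,1]-.025)<.14)
    J=X[m]
    k=J[J[:,2]>.09]; k=k[k[:,2]>np.median(k[:,2])-.004]; print("knob",len(k),rect(k),np.median(k[:,2]))
    pl=(C[...,2]>.0105)&(C[...,2]<.019)&(abs(C[...,0]-.54)<.12)&(abs(C[...,1]-.025)<.12)
    pl=cv2.morphologyEx(pl.astype(np.uint8),cv2.MORPH_OPEN,np.ones((3,3)))>0
    print("plate",rect(C[pl]),np.median(C[pl][:,2]))
    t=r.cut_out("tray",p)[0]; q=C[t["region"]]; print("tray",rect(q[q[:,2]>.018]),np.percentile(q[:,2],[5,50,98]))
    # fixed edge: bright/raised strip
    e=(J[:,2]>.0185)&(J[:,2]<.024); print("raised",e.sum())
E
```

```text
== top
(0.87, 0.0079, (array([420.3, 274.1]), array([128.9,  36.6]), 85.11), array([425.3, 315.5]), (array([34.4, 11.6]), 83.06), 0.033)
(0.86, 0.008, (array([622.1, 273.8]), array([131.4,  37.4]), 83.23), array([627.1, 313.5]), (array([33.3, 12.3]), 82.88), 0.033)
knob 277 (array([567.2,  -2.8]), array([33.3, 34.4]), 45.14) 0.10265439023426115
plate (array([541.6,  24.2]), array([170.2, 180.3]), 11.77) 0.015749739854964306
tray (array([ 497.7, -190.3]), array([360.8, 280.4]), 85.49) [0.00207443 0.0052987  0.02690652]
raised 563
== side
(0.79, 0.0077, (array([622.9, 274.1]), array([133. ,  42.2]), 81.48), array([626.4, 317. ]), (array([36.4, 13.5]), 83.16), 0.032)
(0.61, 0.0072, (array([420.2, 274.7]), array([131.9,  38.9]), 85.66), array([423.3, 317.8]), (array([36.4, 12.7]), 83.71), 0.032)
knob 225 (array([566.1,  -1.5]), array([33.7, 34.6]), 28.62) 0.10138026680105605
plate (array([541.5,  24.8]), array([170.7, 183. ]), 12.14) 0.01445875937729768
tray (array([466. ,  73.6]), array([302. , 922.1]), 4.01) [0.00111361 0.00418914 0.02517791]
raised 301
```

Call:
send_rows(dp=[[0,0,0],[0,0,0],[0,0,0],[0,0,0],[0,0,0],[0,0,0],[0,0,0],[0,0,0]], dr=[[0,0,0.139],[0,0,0.139],[0,0,0.139],[0,0,0.139],[0,0,0.139],[0,0,0.139],[0,0,0.139],[0,0,0.139]], gripper=[60,60,60,60,60,60,60,60], squeeze=60)

```text
time_s: 2.4
eef_pos: [0.166, 0.6025, 0.2503]
tcp_rot: [0.639, 0.769, 0.0, 0.0]
force: [0.0, 0.2, 0.7]
grip_width: 0.598
gripper_force: 0.0
```

Call:
send_rows(dp=[[0,0,0],[0,0,0],[-0.032,0.035,0],[-0.032,0.035,0],[-0.032,0.035,0],[-0.032,0.035,0],[-0.032,0.035,0],[-0.032,0.035,0]], dr=[[0,0,0.139],[0,0,0.139],[0,0,0],[0,0,0],[0,0,0],[0,0,0],[0,0,0],[0,0,0]], gripper=[60,60,60,60,60,60,60,60])

```text
time_s: 3.2
eef_pos: [0.3593, 0.3914, 0.2506]
tcp_rot: [0.737, 0.675, 0.0, 0.0]
force: [0.8, 1.3, -1.1]
grip_width: 0.604
gripper_force: 0.0
```

Call:
send_rows(dp=[[-0.032,0.035,0],[-0.032,0.035,0],[0,0,0.025],[0,0,0.025],[0,0,0.025],[0,0,0.025],[0,0,0],[0,0,0]], dr=[[0,0,0],[0,0,0],[0,0,0],[0,0,0],[0,0,0],[0,0,0],[0,0,0],[0,0,0]], gripper=[60,60,60,60,60,60,60,60])

```text
time_s: 4.0
eef_pos: [0.4223, 0.3229, 0.1505]
tcp_rot: [0.738, 0.675, -0.0, -0.0]
force: [-0.1, 0.0, 1.3]
grip_width: 0.6
gripper_force: 0.0
```

```bash
cat >> h.py <<'E'
def st():
    s=r.read_state(); m=R.from_quat(s["tcp_rot"]).as_matrix()
    print("t",round(s["time_s"],2),"tcp",np.round(s["eef_pos"]*1000,1),"yaw",round(np.arctan2(m[1,1],m[0,1]),4),"zax",np.round(m[:,2],3),"F",np.round(s["force"],1),"w",round(s["grip_width"]*85,1),"gf",round(s["gripper_force"],1),"q6",round(s["joint_positions"][5],2))
    return s["eef_pos"],m
def to(xyz_mm,yaw):   # tool-axes shift and turn to a world target (tool down)
    p,m=st(); d=m.T@(np.array(xyz_mm)/1000-p); y=np.arctan2(m[1,1],m[0,1])
    c,s=np.cos(yaw),np.sin(yaw); M=np.array([[-s,c,0],[c,s,0],[0,0,-1]]).T
    print("now-axes",np.round(d*1000,1),"after-turn axes",np.round(M.T@(np.array(xyz_mm)/1000-p)*1000,1),"dr",np.round(R.from_matrix(m.T@M).as_rotvec(),4))
NEST=np.array([557.0,46.5,15.]); NY=0.208
def nest(x,y,z): c,s=np.cos(NY),np.sin(NY); return NEST+[c*x-s*y,s*x+c*y,z]
E
python3 - <<'E'
from h import *
to([424.3,316.6,31],-.087)
p=r.camera("wrist"); save(p,"w0"); C=cloud(p)
for s in slides(p,C): print(s)
E
```

```text
t 4.0 tcp [422.3 322.9 150.5] yaw -0.088 zax [-0.001 -0.    -1.   ] F [-0.1  0.   1.3] w 51.0 gf 0.0 q6 0.59
now-axes [ -6.1   2.6 119.5] after-turn axes [ -6.1   2.5 119.5] dr [-0.0006  0.0004 -0.001 ]
(0.97, 0.0077, (array([620.5, 274.3]), array([130.4,  37.3]), 83.25), array([624.2, 317.2]), (array([36.1, 13.7]), 82.04), 0.032)
(0.8, 0.0077, (array([418.7, 275.8]), array([129. ,  36.9]), 84.95), array([423. , 317.9]), (array([36. , 11.4]), 84.76), 0.032)
```

Call:
send_rows(dp=[[-0.0055,0.002,0.02],[0,0,0.04],[0,0,0.03],[0,0,0.02],[0,0,0.0095],[0,0,0],[0,0,0],[0,0,0]], dr=[[0,0,0],[0,0,0],[0,0,0],[0,0,0],[0,0,0],[0,0,0],[0,0,0],[0,0,0]], gripper=[60,60,60,60,60,60,0,0], squeeze=60)

```text
time_s: 4.9
eef_pos: [0.4253, 0.3181, 0.0327]
tcp_rot: [0.737, 0.675, 0.002, 0.0]
force: [0.3, 1.5, 0.0]
grip_width: 0.269
gripper_force: 0.0
```

Call:
send_rows(dp=[[0,0,0],[0,0,0],[0,0,0],[0,0,0],[0,0,-0.02],[0,0,-0.03],[0,0,-0.03],[0,0,0]], dr=[[0,0,0],[0,0,0],[0,0,0],[0,0,0],[0,0,0],[0,0,0],[0,0,0],[0,0,0]], gripper=[0,0,0,0,0,0,0,0])

```text
time_s: 5.7
eef_pos: [0.427, 0.319, 0.1159]
tcp_rot: [0.737, 0.675, 0.004, 0.001]
force: [0.2, 1.6, -0.8]
grip_width: 0.123
gripper_force: 59.8
```

Run:
```python
from h import *
w=nest(14,87,90); print(w); to(w,NY)
p=r.camera("side"); C=cloud(p)
for s in slides(p,C): print(s)
p=r.camera("top"); C=cloud(p)
for s in slides(p,C): print(s)
```

```text
[552.73244455 134.51583932 105.        ]
t 5.7 tcp [427.  319.  115.9] yaw -0.0879 zax [ 0.008  0.004 -1.   ] F [ 0.2  1.6 -0.8] w 10.4 gf 59.8 q6 0.58
now-axes [-172.8  141.4   11.1] after-turn axes [-206.5   85.    10.9] dr [ 0.0082 -0.0038 -0.2959]
(0.71, 0.09, (array([424. , 275.4]), array([131.6,  36.6]), 84.73), array([427. , 329.9]), (array([39.8, 76.1]), 77.33), 0.115)
(0.68, 0.0078, (array([623.6, 283.1]), array([113.4,  36.8]), 82.59), array([626.4, 316.8]), (array([36.4, 13.3]), 83.61), 0.032)
(0.65, 0.0871, (array([420., 261.]), array([103.6,  36.6]), 85.18), array([424.9, 306.2]), (array([12.1, 23.2]), 1.98), 0.112)
(0.6, 0.008, (array([622. , 274.2]), array([130.3,  38.4]), 83.85), array([627. , 313.4]), (array([35.6, 12.2]), 82.32), 0.033)
```

```bash
cat >> h.py <<'E'
def held(p,C):
    pos,m=st(); y=np.arctan2(m[1,1],m[0,1])
    L=(C-pos)@np.array([[np.cos(y),np.sin(y),0],[-np.sin(y),np.cos(y),0],[0,0,1]]).T*1000
    k=(p["z_map"]>0)&(abs(L[...,0])<35)&(L[...,1]<-17)&(L[...,1]>-118)&(L[...,2]<-14)&(L[...,2]>-45)
    if p.get("floor"): k&=C[...,2]>p["floor"]
    q=L[k]
    for _ in range(3):
        A=np.c_[q[:,:2],np.ones(len(q))]; c=np.linalg.lstsq(A,q[:,2],rcond=None)[0]; q=q[abs(A@c-q[:,2])<4]
    print("held n",len(q),"top plane: slope x,y",np.round(c[:2],3),"top z at housing rel tcp",round(c[2],1),rect(q),"ymin",np.percentile(q[:,1],1))
E
python3 - <<'E'
from h import *
for n in ["side","top","wrist"]:
    p=r.camera(n); print(n); held(p,cloud(p))
    if n=="wrist": save(p,"w1")
E
```

```text
side
t 5.95 tcp [422.8 316.7 109.3] yaw -0.088 zax [-0.002 -0.001 -1.   ] F [-1.   0.3 -0.1] w 10.5 gf 59.8 q6 0.58
held n 482 top plane: slope x,y [0.041 0.003] top z at housing rel tcp -23.6 (array([ -3279.5, -79415.5]), array([29691.2, 59363.4]), 1.33) ymin -108.24563307290433
top
t 6.0 tcp [422.9 316.7 109.3] yaw -0.088 zax [-0.002 -0.001 -1.   ] F [-0.1  0.8 -0.1] w 10.8 gf 59.8 q6 0.58
held n 847 top plane: slope x,y [-0.004  0.001] top z at housing rel tcp -23.5 (array([   431.8, -62885.6]), array([91647.7, 36840.8]), 89.91) ymin -107.48215705072467
wrist
t 6.05 tcp [423.  316.8 109.3] yaw -0.088 zax [-0.002 -0.001 -1.   ] F [ 0.1 -0.4 -1.3] w 10.6 gf 59.8 q6 0.58
held n 1660 top plane: slope x,y [ 0.027 -0.043] top z at housing rel tcp -26.3 (array([  -902.1, -51166.5]), array([22883.4, 30535.7]), 2.18) ymin -65.32577981501407
```

View pics/w1.png

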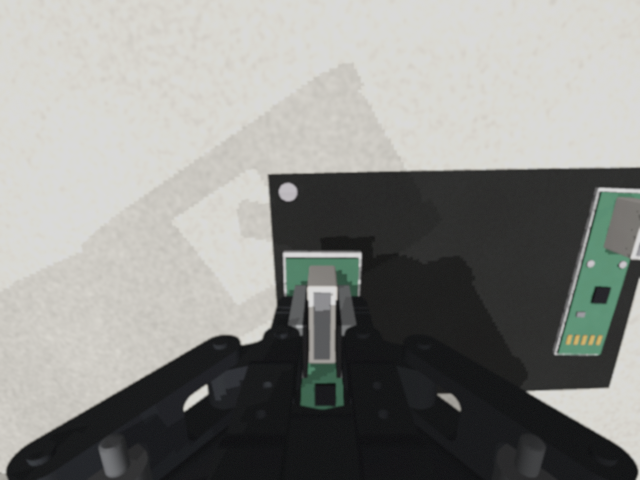

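Call:
send_rows(dp=[[0,0,0],[0,0,0],[0,0,0],[-0.02,0.01,0.001],[-0.03,0.015,0.001],[-0.04,0.015,0.001],[-0.04,0.015,0.001],[-0.03,0.015,0.001]], dr=[[0,0,-0.099],[0,0,-0.099],[0,0,-0.098],[0,0,0],[0,0,0],[0,0,0],[0,0,0],[0,0,0]], gripper=[0,0,0,0,0,0,0,0])

```text
time_s: 6.85
eef_pos: [0.5257, 0.1731, 0.1047]
tcp_rot: [0.63, 0.777, -0.001, -0.0]
force: [0.6, 0.5, -0.0]
grip_width: 0.125
gripper_force: 59.7
```

Call:
send_rows(dp=[[-0.025,0.01,0.001],[-0.015,0.01,0],[0,0,0],[0,0,0],[0,0,0],[0,0,0],[0,0,0],[0,0,0]], dr=[[0,0,0],[0,0,0],[0,0,0],[0,0,0],[0,0,0],[0,0,0],[0,0,0],[0,0,0]], gripper=[0,0,0,0,0,0,0,0])

```text
time_s: 7.65
eef_pos: [0.553, 0.1408, 0.1049]
tcp_rot: [0.63, 0.777, 0.0, 0.0]
force: [0.7, -0.9, -1.1]
grip_width: 0.125
gripper_force: 59.7
```

Run:
```python
from h import *
to(nest(14,92.5,38),NY)
for n in ["top","side"]:
    p=r.camera(n); save(p,n+"1"); C=cloud(p); p["floor"]=.065; held(p,C)
    k=C[(p["z_map"]>0)&(C[...,2]>.095)&(C[...,2]<.108)&(np.hypot(C[...,0]-.567,C[...,1]+.002)<.022)]
    print(n,"knob",rect(k),np.median(k[:,2]))
p=r.camera("wrist"); save(p,"w2")
```

```text
t 7.65 tcp [553.  140.8 104.9] yaw 0.2089 zax [ 0.  0. -1.] F [ 0.7 -0.9 -1.1] w 10.6 gf 59.7 q6 -0.1
now-axes [-0.5 -1.6 51.9] after-turn axes [-0.5 -1.6 51.9] dr [0.0002 0.     0.0009]
t 7.7 tcp [553.1 140.6 104.9] yaw 0.2087 zax [ 0.  0. -1.] F [ 0.4 -0.  -1.3] w 10.5 gf 59.7 q6 -0.1
held n 843 top plane: slope x,y [0.005 0.003] top z at housing rel tcp -23.5 (array([ 4.2000e+01, -6.2953e+04]), array([90838.8, 36171.8]), 89.76) ymin -107.44121812603993
top knob (array([567.6,  -2.4]), array([33.9, 33.8]), 0.67) 0.10258288279528194
t 7.75 tcp [553.1 140.5 104.9] yaw 0.2085 zax [ 0.  0. -1.] F [ 0.5  0.4 -0.9] w 10.4 gf 59.7 q6 -0.1
held n 86 top plane: slope x,y [0.031 0.005] top z at housing rel tcp -24.7 (array([ -1718.4, -62471. ]), array([90699. , 32479.8]), 89.76) ymin -107.14075709414789
side knob (array([566. ,  -0.7]), array([34.2, 34.3]), 25.0) 0.1012245734080266
```

View pics/side1.png

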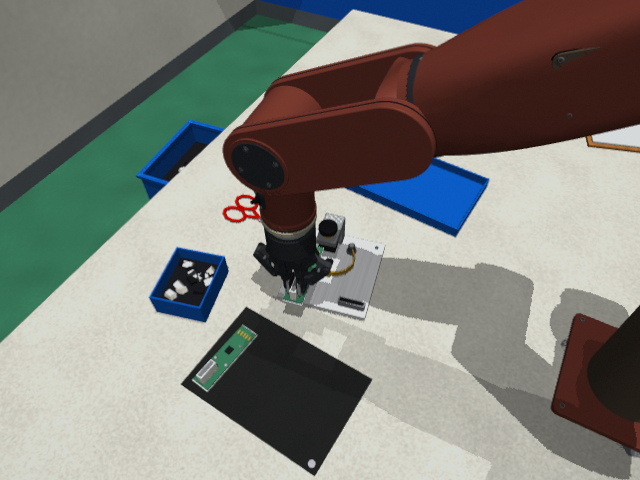

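Call:
send_rows(dp=[[0,0,0.02],[0,0,0.02],[0,0,0.01],[0,0,0.003],[0,0,0],[0,0,0],[0,0,0],[0,0,0]], dr=[[0,0,0],[0,0,0],[0,0,0],[0,0,0],[0,0,0],[0,0,0],[0,0,0],[0,0,0]], gripper=[0,0,0,0,0,0,0,0])

```text
time_s: 8.6
eef_pos: [0.5538, 0.1402, 0.0526]
tcp_rot: [0.63, 0.777, 0.0, 0.0]
force: [0.1, -0.1, 0.3]
grip_width: 0.122
gripper_force: 59.9
```

Call:
send_rows(dp=[[-0.01,0,0],[-0.015,0,0],[-0.015,0,0],[-0.01,0,0],[0,0,0],[0,0,0],[0,0,0],[0,0,0]], dr=[[0,0,0],[0,0,0],[0,0,0],[0,0,0],[0,0,0],[0,0,0],[0,0,0],[0,0,0]], gripper=[0,0,0,0,0,0,0,0])

```text
time_s: 9.4
eef_pos: [0.5634, 0.0917, 0.0517]
tcp_rot: [0.63, 0.777, 0.0, -0.0]
force: [-0.3, 0.3, -1.3]
grip_width: 0.122
gripper_force: 59.8
```

Run:
```python
from h import *
to(nest(-3.5,42.5,29),NY)
p=r.camera("top"); C=cloud(p); p["floor"]=.02; held(p,C)
```

```text
t 9.4 tcp [563.4  91.7  51.7] yaw 0.2086 zax [-0.  0. -1.] F [-0.3  0.3 -1.3] w 10.4 gf 59.8 q6 -0.19
now-axes [ -0.4 -19.1   7.7] after-turn axes [ -0.4 -19.1   7.7] dr [-0.0001 -0.0001  0.0006]
t 9.45 tcp [563.5  91.7  51.8] yaw 0.2086 zax [-0.  0. -1.] F [ 0.2 -0.3  0.1] w 10.3 gf 59.9 q6 -0.19
held n 341 top plane: slope x,y [0.002 0.02 ] top z at housing rel tcp -22.1 (array([  2627. , -67894.9]), array([42571.4, 82452.2]), 29.55) ymin -106.95237728246154
```

Call:
send_rows(dp=[[0,-0.006,0],[0,-0.006,0],[0,-0.005,0],[0,-0.002,0],[0,0,0],[0,0,0],[0,0,0],[0,0,0]], dr=[[0,0,0],[0,0,0],[0,0,0],[0,0,0],[0,0,0],[0,0,0],[0,0,0],[0,0,0]], gripper=[0,0,0,0,0,0,0,0])

```text
time_s: 10.25
eef_pos: [0.5455, 0.0874, 0.0521]
tcp_rot: [0.63, 0.777, 0.0, 0.0]
force: [4.3, 2.1, -0.9]
grip_width: 0.121
gripper_force: 59.8
```

Call:
send_rows(dp=[[0,0,0.002],[0,0,0.002],[0,0,0.002],[0,0,0.001],[0,0,0],[0,0,0],[0,0,0],[0,0,0]], dr=[[0,0,0],[0,0,0],[0,0,0],[0,0,0],[0,0,0],[0,0,0],[0,0,0],[0,0,0]], gripper=[0,0,0,0,0,0,0,0])

```text
time_s: 11.05
eef_pos: [0.5449, 0.0872, 0.0446]
tcp_rot: [0.63, 0.777, -0.0, -0.0]
force: [3.6, -0.9, -0.5]
grip_width: 0.124
gripper_force: 59.8
```

Run:
```python
from h import *
to(nest(-3.5,42.5,28.5),NY)
for n in ["top","side"]:
    p=r.camera(n); C=cloud(p); p["floor"]=.017; held(p,C)
save(p,"side2")
p=r.camera("wrist"); save(p,"w3")
cv2.imwrite("pics/w3s2.png",np.hstack([cv2.resize(cv2.imread("pics/w3.png"),(400,300)),cv2.resize(cv2.imread("pics/side2.png")[180:330,230:430],(400,300))]))
```

```text
t 11.05 tcp [544.9  87.2  44.6] yaw 0.2079 zax [-0. -0. -1.] F [ 3.6 -0.9 -0.5] w 10.5 gf 59.8 q6 -0.19
now-axes [ 0.2 -0.   1.1] after-turn axes [ 0.2 -0.   1.1] dr [-0.0003  0.0001 -0.0001]
t 11.1 tcp [544.9  87.2  44.6] yaw 0.208 zax [-0. -0. -1.] F [ 4.   0.1 -1.6] w 10.4 gf 59.7 q6 -0.19
held n 416 top plane: slope x,y [0.036 0.033] top z at housing rel tcp -22.0 (array([   264.8, -80677.7]), array([74478.6, 68996.7]), 90.0) ymin -116.66472972306153
t 11.15 tcp [544.9  87.2  44.6] yaw 0.208 zax [-0. -0. -1.] F [ 4.7 -0.3 -1.2] w 11.0 gf 59.7 q6 -0.19
held n 46 top plane: slope x,y [ 0.04  -0.004] top z at housing rel tcp -25.0 (array([-21619.1, -66301.8]), array([93514. , 51089.1]), 65.73) ymin -112.94875120558225
```

View pics/w3s2.png

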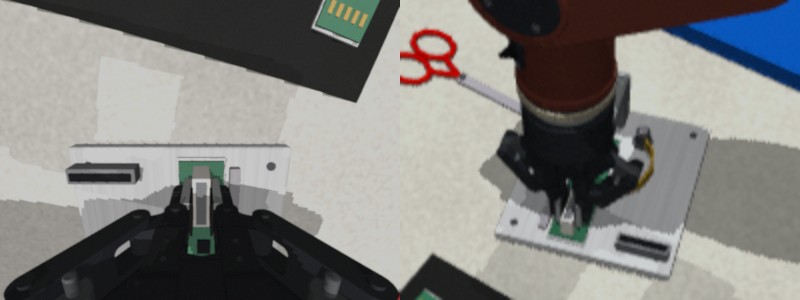

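Call:
send_rows(dp=[[0,0,0.001],[0,0,0],[0,0,0],[0,0,0],[0,0,0],[0,0,0],[0,0,0],[0,0,0]], dr=[[0,0,0],[0,0,0],[0,0,0],[0,0,0],[0,0,0],[0,0,0],[0,0,0],[0,0,0]], gripper=[0,0,0,40,40,40,40,40])

```text
time_s: 12.0
eef_pos: [0.5445, 0.0873, 0.0434]
tcp_rot: [0.63, 0.777, -0.0, -0.0]
force: [0.1, 0.2, 0.3]
grip_width: 0.398
gripper_force: 0.0
```

Call:
send_rows(dp=[[0,0,0],[0,0,0],[0,0,-0.02],[0,0,-0.03],[0,0,-0.03],[0,0,-0.03],[0,0,0],[0,0,0]], dr=[[0,0,0],[0,0,0],[0,0,0],[0,0,0],[0,0,0],[0,0,0],[0,0,0],[0,0,0]], gripper=[40,40,40,40,40,40,0,0])

```text
time_s: 12.8
eef_pos: [0.5455, 0.0873, 0.1546]
tcp_rot: [0.63, 0.777, 0.001, 0.001]
force: [0.0, -0.3, 0.6]
grip_width: 0.07
gripper_force: 0.0
```

```bash
cat >> h.py <<'E'
def innest(p,C):
    L=(C-NEST)@np.array([[np.cos(NY),np.sin(NY),0],[-np.sin(NY),np.cos(NY),0],[0,0,1]]).T*1000
    h=L[(p["z_map"]>0)&(abs(L[...,0])<30)&(L[...,1]>10)&(L[...,1]<75)&(L[...,2]>20)&(L[...,2]<33)]
    if len(h): print("housing in nest",len(h),np.round(h.mean(0),1),rect(h/1000))
    g=p["color"].astype(int); gm=(g[...,1]>g[...,0]*1.25)&(g[...,1]>g[...,2]*1.1)&(abs(L[...,0])<35)&(L[...,1]>-36)&(L[...,1]<90)&(L[...,2]<14)
    if gm.sum()>30: print("green",gm.sum(),rect(L[gm]/1000),"z",np.round(np.median(L[gm][:,2]),1))
E
python3 - <<'E'
from h import *
to(nest(0,-50,87+19+6),NY)
for n in ["top","side","wrist"]:
    p=r.camera(n); C=cloud(p); print(n); innest(p,C); save(p,n+"3")
E
```

```text
t 12.8 tcp [545.5  87.3 154.6] yaw 0.208 zax [ 0.002  0.    -1.   ] F [ 0.  -0.3  0.6] w 5.9 gf 0.0 q6 -0.19
now-axes [-92.3   2.7  27.6] after-turn axes [-92.3   2.8  27.6] dr [ 0.0019  0.0004 -0.    ]
top
side
wrist
```

View pics/wrist3.png

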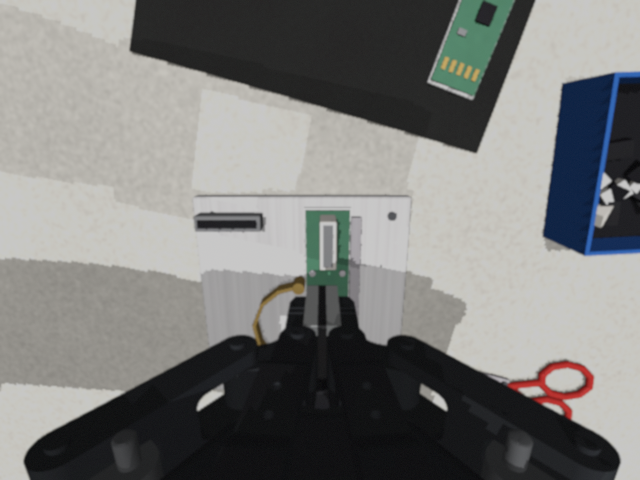

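Call:
send_rows(dp=[[-0.02,0.003,0],[-0.03,0,0],[-0.03,0,0],[-0.012,0,0],[0,0,0.015],[0,0,0.013],[0,0,0],[0,0,0]], dr=[[0,0,0],[0,0,0],[0,0,0],[0,0,0],[0,0,0],[0,0,0],[0,0,0],[0,0,0]], gripper=[0,0,0,0,0,0,0,0])

```text
time_s: 13.75
eef_pos: [0.5659, -0.0009, 0.1244]
tcp_rot: [0.629, 0.777, -0.001, -0.001]
force: [-0.6, 1.0, 0.3]
grip_width: -0.0
gripper_force: 0.0
```

Call:
send_rows(dp=[[0,0,0.004],[0,0,0.004],[0,0,0.004],[0,0,0.003],[0,0,0.002],[0,0,0],[0,0,0],[0,0,0]], dr=[[0,0,0],[0,0,0],[0,0,0],[0,0,0],[0,0,0],[0,0,0],[0,0,0],[0,0,0]], gripper=[0,0,0,0,0,0,0,0])

```text
time_s: 14.55
eef_pos: [0.5675, -0.0015, 0.11]
tcp_rot: [0.63, 0.777, 0.001, 0.0]
force: [-2.9, 3.8, 8.7]
grip_width: -0.003
gripper_force: 3.9
```

```bash
sed -i 's/L=(C-NEST)/L=(C-NEST\/1000)/' h.py
python3 - <<'E'
from h import *
to(nest(0,-50,75+19),NY)
for n in ["top","side","wrist"]:
    p=r.camera(n); C=cloud(p); print(n); innest(p,C)
E
```

```text
t 14.55 tcp [567.5  -1.5 110. ] yaw 0.2082 zax [ 0.001  0.001 -1.   ] F [-2.9  3.8  8.7] w -0.3 gf 3.9 q6 -0.35
now-axes [-0.9 -0.4  1. ] after-turn axes [-0.9 -0.4  1. ] dr [ 0.0015 -0.0004  0.0002]
top
green 36 (array([-12.8,  27.1]), array([22.6,  8.2]), 78.94) z 5.9
side
housing in nest 133 [-0.4 43.6 27.7] (array([ 0.3, 41.8]), array([36.2, 12.1]), 89.77)
green 522 (array([ 1. , 12.8]), array([35.5, 97.5]), 0.38) z 4.6
wrist
housing in nest 1695 [-0.6 41.3 29. ] (array([-0.5, 41. ]), array([35.8, 11.7]), 89.42)
green 6617 (array([-0.3, 12.6]), array([33.3, 97.2]), 0.05) z 4.9
```

Call:
send_rows(dp=[[0,0,0.001],[0,0,0.001],[0,0,0.001],[0,0,0],[0,0,0],[0,0,0],[0,0,0],[0,0,0]], dr=[[0,0,0],[0,0,0],[0,0,0],[0,0,0],[0,0,0],[0,0,0],[0,0,0],[0,0,0]], gripper=[0,0,0,0,0,0,0,0])

```text
time_s: 15.5
eef_pos: [0.5677, -0.0015, 0.1089]
tcp_rot: [0.63, 0.777, 0.001, 0.0]
force: [-9.1, 4.2, 21.2]
grip_width: -0.002
gripper_force: 10.2
```

Call:
send_rows(dp=[[0,0,0],[0,0,0],[0,0,0],[0,0,0],[0,0,0],[0,0,0],[0,0,0],[0,0,0]], dr=[[0,0,0],[0,0,0],[0,0,0],[0,0,0],[0,0,0],[0,0,0],[0,0,0],[0,0,0]], gripper=[0,0,0,0,0,0,0,0])

```text
time_s: 16.3
eef_pos: [0.5677, -0.0015, 0.1089]
tcp_rot: [0.63, 0.777, 0.001, 0.0]
force: [-8.2, 3.5, 20.7]
grip_width: 0.005
gripper_force: 10.2
```

Call:
send_rows(dp=[[0,0,0],[0,0,0],[0,0,0],[0,0,0],[0,0,0],[0,0,0],[0,0,0],[0,0,0]], dr=[[0,0,0],[0,0,0],[0,0,0],[0,0,0],[0,0,0],[0,0,0],[0,0,0],[0,0,0]], gripper=[0,0,0,0,0,0,0,0])

```text
time_s: 17.1
eef_pos: [0.5677, -0.0015, 0.1089]
tcp_rot: [0.63, 0.777, 0.001, 0.0]
force: [-8.4, 3.9, 20.6]
grip_width: -0.002
gripper_force: 10.2
```

Run:
```python
from h import *
st()
p=r.camera("side"); C=cloud(p); innest(p,C); save(p,"side4")
L=(C-NEST/1000)@np.array([[np.cos(NY),np.sin(NY),0],[-np.sin(NY),np.cos(NY),0],[0,0,1]]).T*1000
k=(np.hypot(L[...,0],L[...,1]+50)<17)&(L[...,2]>60)&(L[...,2]<95)
print("knob z hist",np.histogram(L[k][:,2],bins=np.arange(60,96,2)))
```

```text
t 17.1 tcp [567.7  -1.5 108.9] yaw 0.2083 zax [ 0.002  0.001 -1.   ] F [-8.4  3.9 20.6] w -0.2 gf 10.2 q6 -0.35
housing in nest 128 [-0.3 43.8 28. ] (array([-0. , 41.6]), array([37.8, 12.4]), 89.6)
green 521 (array([ 1. , 12.9]), array([97.8, 35.2]), 89.95) z 4.5
knob z hist (array([ 6,  4,  3,  3,  2, 13, 37, 37,  8,  3,  5, 10, 12,  9, 14, 14,  7]), array([60, 62, 64, 66, 68, 70, 72, 74, 76, 78, 80, 82, 84, 86, 88, 90, 92,
       94]))
```

Call:
send_rows(dp=[[0,0,-0.01],[0,0,-0.02],[0,0,-0.018],[0.02,0,0],[0.03,0,0],[0.03,0,0],[0.011,0,0],[0,0,0]], dr=[[0,0,0],[0,0,0],[0,0,0],[0,0,0],[0,0,0],[0,0,0],[0,0,0],[0,0,0]], gripper=[0,0,0,40,40,40,40,40])

```text
time_s: 17.95
eef_pos: [0.5478, 0.088, 0.1536]
tcp_rot: [0.629, 0.777, -0.0, -0.0]
force: [-0.2, -0.2, 0.5]
grip_width: 0.398
gripper_force: 0.0
```

Call:
send_rows(dp=[[0,0,0],[0,0,0],[0,0,0],[0,0,0],[0,0,0],[0,0,0],[0,0,0],[0,0,0]], dr=[[0,0,0],[0,0,0],[0,0,0],[0,0,0],[0,0,0],[0,0,0],[0,0,0],[0,0,0]], gripper=[40,40,40,40,40,40,40,40])

```text
time_s: 18.75
eef_pos: [0.5481, 0.087, 0.1538]
tcp_rot: [0.63, 0.777, -0.0, 0.0]
force: [-0.0, 0.3, 0.4]
grip_width: 0.401
gripper_force: 0.0
```

Run:
```python
from h import *
to(nest(-0.3,42.3,28.5),NY)
for n in ["wrist","top"]:
    p=r.camera(n); C=cloud(p); innest(p,C)
for s in slides(p,C): print(s)
C=C[p["z_map"]>0]
q=C[(C[:,2]>.02)&(C[:,2]<.032)&(C[:,0]>.33)&(C[:,0]<.65)&(C[:,1]>-.39)&(C[:,1]<-.17)]; print("tray",rect(q))
```

```text
t 18.75 tcp [548.1  87.  153.8] yaw 0.2081 zax [ 0. -0. -1.] F [-0.   0.3  0.4] w 34.0 gf 0.0 q6 -0.19
now-axes [  0.9   0.  110.3] after-turn axes [  0.9   0.  110.3] dr [0.     0.     0.0001]
housing in nest 833 [-0.5 42.3 28.9] (array([-0.4, 40.8]), array([36.1, 11.5]), 89.74)
green 3278 (array([-0.2, 12.7]), array([33. , 97.3]), 0.09) z 5.0
green 245 (array([  0.9, -14.1]), array([39.5, 31.7]), 89.94) z 5.9
tray (array([ 490.5, -279.2]), array([182.4, 280.5]), 85.57)
```

Call:
send_rows(dp=[[0.001,0,0.03],[0,0,0.03],[0,0,0.03],[0,0,0.015],[0,0,0.0045],[0,0,0],[0,0,0],[0,0,0]], dr=[[0,0,0],[0,0,0],[0,0,0],[0,0,0],[0,0,0],[0,0,0],[0,0,0],[0,0,0]], gripper=[40,40,40,40,40,40,40,0])

```text
time_s: 19.7
eef_pos: [0.5493, 0.088, 0.046]
tcp_rot: [0.63, 0.777, 0.001, 0.001]
force: [0.2, -0.6, -1.5]
grip_width: 0.242
gripper_force: 0.0
```

Call:
send_rows(dp=[[0,0,0],[0,0,0],[0,0,0],[0,0,-0.003],[0,0,-0.003],[0,0,-0.003],[0,0,0],[0,0,0]], dr=[[0,0,0],[0,0,0],[0,0,0],[0,0,0],[0,0,0],[0,0,0],[0,0,0],[0,0,0]], gripper=[0,0,0,0,0,0,0,0])

```text
time_s: 20.5
eef_pos: [0.5492, 0.0881, 0.0543]
tcp_rot: [0.63, 0.777, 0.001, 0.001]
force: [3.4, 1.3, 1.0]
grip_width: 0.122
gripper_force: 59.2
```

Run:
```python
from h import *
to(nest(15,93,37.5),NY)
p=r.camera("wrist"); C=cloud(p); innest(p,C)
```

```text
t 20.5 tcp [549.2  88.1  54.3] yaw 0.2081 zax [ 0.003  0.    -1.   ] F [3.4 1.3 1. ] w 10.4 gf 59.2 q6 -0.19
now-axes [50.7 14.   1.8] after-turn axes [50.7 14.   1.8] dr [0.0029 0.0004 0.0001]
housing in nest 753 [ 0.6 54.5 28. ] (array([ 0.8, 53.8]), array([11.3, 37.7]), 89.58)
green 2415 (array([ 0.9, 18.4]), array([33.3, 87.1]), 0.19) z 13.2
```

Call:
send_rows(dp=[[0,0.005,0],[0,0.006,0],[0,0.004,0],[0,0,0],[0.012,0,0],[0.015,0,0],[0.015,0,0],[0.01,0,0]], dr=[[0,0,0],[0,0,0],[0,0,0],[0,0,0],[0,0,0],[0,0,0],[0,0,0],[0,0,0]], gripper=[0,0,0,0,0,0,0,0])

```text
time_s: 21.35
eef_pos: [0.5511, 0.1439, 0.0532]
tcp_rot: [0.629, 0.777, -0.0, -0.0]
force: [-0.0, -0.2, -0.9]
grip_width: 0.123
gripper_force: 59.1
```

Call:
send_rows(dp=[[0,0,0],[0,0,-0.01],[0,0,-0.03],[0,0,-0.03],[0,0,-0.03],[0,0,-0.03],[0,0,-0.03],[0,0,0]], dr=[[0,0,0],[0,0,0],[0,0,0],[0,0,0],[0,0,0],[0,0,0],[0,0,0],[0,0,0]], gripper=[0,0,0,0,0,0,0,0])

```text
time_s: 22.15
eef_pos: [0.5551, 0.1417, 0.2199]
tcp_rot: [0.63, 0.776, 0.004, 0.004]
force: [0.8, -0.2, -0.1]
grip_width: 0.122
gripper_force: 59.2
```

```bash
cat >> h.py <<'E'
TR=np.array([490.5,-279.2,0]); TY=-0.077
def tray(x,y,z): c,s=np.cos(TY),np.sin(TY); return TR+[c*x-s*y,s*x+c*y,z]
E
python3 - <<'E'
from h import *
p=r.camera("top"); C=cloud(p); p["floor"]=.1; held(p,C)
for x in (-60,60): to(tray(x,42,4+28.5+1),TY)
E
```

```text
t 22.2 tcp [553.8 141.6 217.1] yaw 0.2073 zax [ 0.007  0.    -1.   ] F [-0.1  0.3 -1.2] w 10.4 gf 59.2 q6 -0.09
held n 1126 top plane: slope x,y [0.017 0.003] top z at housing rel tcp -22.2 (array([  2077.4, -63071.5]), array([91768.1, 36076.9]), 89.86) ymin -108.02803904228158
t 22.2 tcp [553.8 141.6 217.1] yaw 0.2073 zax [ 0.007  0.    -1.   ] F [-0.1  0.3 -1.2] w 10.4 gf 59.2 q6 -0.09
now-axes [-341.4 -195.6  182.6] after-turn axes [-382.4  -90.8  183.6] dr [ 6.500e-03 -1.000e-04  2.843e-01]
t 22.2 tcp [553.8 141.6 217.1] yaw 0.2073 zax [ 0.007  0.    -1.   ] F [-0.1  0.3 -1.2] w 10.4 gf 59.2 q6 -0.09
now-axes [-375.1  -80.4  183.4] after-turn axes [-382.4   29.2  183.6] dr [ 6.500e-03 -1.000e-04  2.843e-01]
```

Call:
send_rows(dp=[[0,0,0],[0,0,0],[-0.03,-0.007,0],[-0.042,-0.01,0],[-0.042,-0.01,0],[-0.042,-0.01,0],[-0.042,-0.01,0],[-0.042,-0.01,0]], dr=[[0,0,0.1425],[0,0,0.1425],[0,0,0],[0,0,0],[0,0,0],[0,0,0],[0,0,0],[0,0,0]], gripper=[0,0,0,0,0,0,0,0])

```text
time_s: 23.0
eef_pos: [0.475, -0.0945, 0.2122]
tcp_rot: [0.734, 0.679, -0.0, -0.001]
force: [1.0, -0.2, -0.5]
grip_width: 0.122
gripper_force: 59.1
```

Call:
send_rows(dp=[[-0.042,-0.01,0],[-0.042,-0.01,0],[-0.042,-0.01,0],[-0.016,-0.004,0],[0,0,0.03],[0,0,0.035],[0,0,0.035],[0,0,0]], dr=[[0,0,0],[0,0,0],[0,0,0],[0,0,0],[0,0,0],[0,0,0],[0,0,0],[0,0,0]], gripper=[0,0,0,0,0,0,0,0])

```text
time_s: 23.8
eef_pos: [0.4273, -0.2292, 0.1075]
tcp_rot: [0.734, 0.679, -0.001, -0.006]
force: [-0.9, 0.5, -0.2]
grip_width: 0.127
gripper_force: 59.1
```

Run:
```python
from h import *
p=r.camera("top"); C=cloud(p); p["floor"]=.05; held(p,C)
to(tray(-60,42,4+28.5+1),TY)
```

```text
t 23.85 tcp [ 429.2 -230.4  110.4] yaw -0.0775 zax [-0.006  0.005 -1.   ] F [0.5 0.  0.1] w 10.4 gf 59.1 q6 -0.58Traceback (most recent call last):
  File "<stdin>", line 2, in <module>
  File "h.py", line 48, in held
    print("held n",len(q),"top plane: slope x,y",np.round(c[:2],3),"top z at housing rel tcp",round(c[2],1),rect(q),"ymin",np.percentile(q[:,1],1))
                                                                                                                           ~~~~~~~~~~~~~^^^^^^^^^^
    return _quantile_unchecked(
        a, q, axis, out, overwrite_input, method, keepdims, weights)
    return _ureduce(a,
                    func=_quantile_ureduce_func,
    ...<5 lines>...
                    overwrite_input=overwrite_input,
                    method=method)
    r = func(a, **kwargs)
    result = _quantile(arr,
                       quantiles=q,
    ...<2 lines>...
                       out=out,
                       weights=wgt)
    slices_having_nans = np.isnan(arr[-1, ...])
                                  ~~~^^^^^^^^^
IndexError: index -1 is out of bounds for axis 0 with size 0
```

Run:
```python
from h import *
to(tray(-60,42,4+28.5+1),TY)
p=r.camera("side"); save(p,"s5"); q=r.camera("wrist"); save(q,"w5")
cv2.imwrite("pics/sw5.png",np.hstack([cv2.resize(cv2.imread("pics/w5.png"),(400,300)),cv2.resize(cv2.imread("pics/s5.png")[60:300,230:550],(400,300))]))
```

```text
t 23.85 tcp [ 429.2 -230.4  110.4] yaw -0.0775 zax [-0.006  0.005 -1.   ] F [0.5 0.  0.1] w 10.4 gf 59.1 q6 -0.58
now-axes [-2.3  5.4 76.9] after-turn axes [-2.   4.9 76.9] dr [-0.0065 -0.004  -0.0005]
```

View pics/sw5.png

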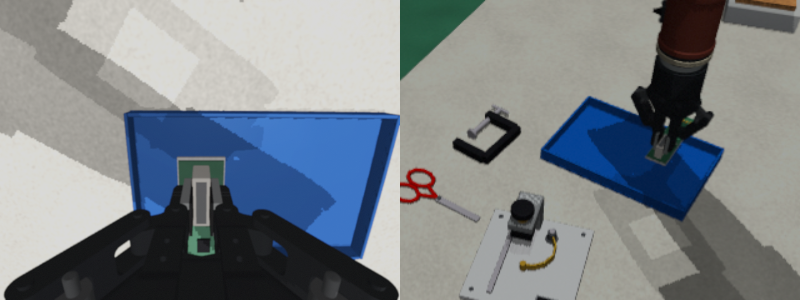

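Call:
send_rows(dp=[[0,0,0],[0,0,0],[0,0,0.015],[0,0,0.02],[0,0,0.015],[0,0,0.01],[0,0,0],[0,0,0]], dr=[[0,0,0],[0,0,0],[0,0,0],[0,0,0],[0,0,0],[0,0,0],[0,0,0],[0,0,0]], gripper=[0,0,0,0,0,0,0,0])

```text
time_s: 24.75
eef_pos: [0.4322, -0.2323, 0.054]
tcp_rot: [0.734, 0.679, 0.0, 0.0]
force: [-0.1, -0.7, -1.0]
grip_width: 0.125
gripper_force: 59.1
```

Call:
send_rows(dp=[[0,0,0],[0,0,0],[0,0,0],[0,0,0],[0,0,0],[0,0,0],[0,0,0],[0,0,0]], dr=[[0,0,0],[0,0,0],[0,0,0],[0,0,0],[0,0,0],[0,0,0],[0,0,0],[0,0,0]], gripper=[0,0,0,0,0,0,0,0])

```text
time_s: 25.55
eef_pos: [0.4318, -0.2319, 0.0533]
tcp_rot: [0.734, 0.679, -0.0, -0.0]
force: [-0.1, -0.1, -0.8]
grip_width: 0.123
gripper_force: 59.1
```

Call:
send_rows(dp=[[0,0,0.008],[0,0,0.007],[0,0,0.003],[0,0,0.001],[0,0,0],[0,0,0],[0,0,0],[0,0,0]], dr=[[0,0,0],[0,0,0],[0,0,0],[0,0,0],[0,0,0],[0,0,0],[0,0,0],[0,0,0]], gripper=[0,0,0,0,0,0,0,0])

```text
time_s: 26.35
eef_pos: [0.4311, -0.2314, 0.0349]
tcp_rot: [0.734, 0.679, -0.0, -0.001]
force: [-7.2, 4.4, 13.9]
grip_width: 0.122
gripper_force: 61.2
```

Call:
send_rows(dp=[[0,0,0.001],[0,0,0],[0,0,0],[0,0,0],[0,0,0],[0,0,0],[0,0,0],[0,0,0]], dr=[[0,0,0],[0,0,0],[0,0,0],[0,0,0],[0,0,0],[0,0,0],[0,0,0],[0,0,0]], gripper=[0,0,0,0,50,50,50,50])

```text
time_s: 27.15
eef_pos: [0.4316, -0.2318, 0.0329]
tcp_rot: [0.734, 0.679, -0.0, -0.0]
force: [0.1, -0.3, 0.0]
grip_width: 0.501
gripper_force: 0.0
```

Call:
send_rows(dp=[[0,0,-0.01],[0,0,-0.03],[0,0,-0.04],[0,0,-0.04],[0,0,-0.03],[0,0,-0.02],[0,0,0],[0,0,0]], dr=[[0,0,0],[0,0,0],[0,0,0],[0,0,0],[0,0,0],[0,0,0],[0,0,0],[0,0,0]], gripper=[50,50,50,50,50,50,50,50])

```text
time_s: 27.95
eef_pos: [0.4318, -0.232, 0.2036]
tcp_rot: [0.734, 0.679, 0.0, 0.0]
force: [-0.1, -0.3, -0.5]
grip_width: 0.503
gripper_force: 0.0
```

Run:
```python
from h import *
for n in ["side","wrist","top"]:
    p=r.camera(n); C=cloud(p); print(n)
    for s in slides(p,C): print(s)
st()
```

```text
side
(0.97, 0.0079, (array([645.1, 255.5]), array([130.1,  37.6]), 76.75), array([654.4, 297.4]), (array([35.5, 14. ]), 77.82), 0.032)
(0.6, 0.008, (array([ 428.3, -273.7]), array([130.4,  35.8]), 85.65), array([ 430.8, -229.4]), (array([37.3, 13. ]), 86.86), 0.032)
wrist
(0.96, 0.0086, (array([ 427.3, -275.4]), array([131. ,  36.6]), 85.13), array([ 431. , -232.1]), (array([36.1, 11.5]), 85.38), 0.033)
top
(0.78, 0.0077, (array([646.1, 255.9]), array([132.6,  38.9]), 76.08), array([655.3, 295. ]), (array([35. , 11.9]), 75.92), 0.033)
(0.62, 0.0088, (array([ 431.2, -245.1]), array([76.4, 39.3]), 88.01), array([ 433.8, -230.9]), (array([53.9, 27.9]), 49.35), 0.034)
(0.46, 0.0152, (array([541.4,  24.4]), array([170.1, 180.2]), 11.92), array([567.2, -20.3]), (array([ 76.2, 183. ]), 31.45), 0.077)
t 28.25 tcp [ 431.2 -231.5  202.1] yaw -0.077 zax [-0.002  0.001 -1.   ] F [-0.8 -1.  -0.8] w 42.6 gf 0.0 q6 -0.58
```

Run:
```python
from h import *
to([655,296,202],-0.237)
```

```text
t 28.25 tcp [ 431.2 -231.5  202.1] yaw -0.077 zax [-0.002  0.001 -1.   ] F [-0.8 -1.  -0.8] w 42.6 gf 0.0 q6 -0.58
now-axes [5.432e+02 1.825e+02 4.000e-01] after-turn axes [5.653e+02 9.370e+01 1.000e-01] dr [-0.002  -0.0011  0.16  ]
```

Call:
send_rows(dp=[[0,0,0],[0,0,0],[0.0435,0.0072,0],[0.0435,0.0072,0],[0.0435,0.0072,0],[0.0435,0.0072,0],[0.0435,0.0072,0],[0.0435,0.0072,0]], dr=[[0,0,0.08],[0,0,0.08],[0,0,0],[0,0,0],[0,0,0],[0,0,0],[0,0,0],[0,0,0]], gripper=[45,45,45,45,45,45,45,45])

```text
time_s: 29.05
eef_pos: [0.5352, 0.0134, 0.2027]
tcp_rot: [0.786, 0.619, -0.0, -0.0]
force: [0.9, 0.1, -0.2]
grip_width: 0.453
gripper_force: 0.0
```

Call:
send_rows(dp=[[0.0435,0.0072,0],[0.0435,0.0072,0],[0.0435,0.0072,0],[0.0435,0.0072,0],[0.0435,0.0072,0],[0.0435,0.0072,0],[0.0435,0.0072,0],[0,0,0]], dr=[[0,0,0],[0,0,0],[0,0,0],[0,0,0],[0,0,0],[0,0,0],[0,0,0],[0,0,0]], gripper=[45,45,45,45,45,45,45,45])

```text
time_s: 29.85
eef_pos: [0.6554, 0.3008, 0.2006]
tcp_rot: [0.784, 0.62, -0.001, -0.001]
force: [-0.5, -0.6, 0.0]
grip_width: 0.451
gripper_force: 0.0
```

Call:
send_rows(dp=[[0,0,0.03],[0,0,0.03],[0,0,0.02],[0,0,0],[0,0,0],[0,0,0],[0,0,0],[0,0,0]], dr=[[0,0,0],[0,0,0],[0,0,0],[0,0,0],[0,0,0],[0,0,0],[0,0,0],[0,0,0]], gripper=[45,45,45,45,45,45,45,45])

```text
time_s: 30.65
eef_pos: [0.6563, 0.296, 0.125]
tcp_rot: [0.786, 0.619, 0.001, 0.0]
force: [0.2, 0.2, 0.5]
grip_width: 0.446
gripper_force: 0.0
```

Run:
```python
from h import *
for n in ["wrist","side"]:
    p=r.camera(n); C=cloud(p); print(n); save(p,n+"6")
    for s in slides(p,C): print(s)
to([654.7,296.3,31],-.237)
```

```text
wrist
(0.9, 0.0077, (array([644.5, 256.3]), array([129.2,  36.6]), 76.54), array([654.4, 297.6]), (array([36.4, 12. ]), 76.51), 0.032)
side
(0.94, 0.0079, (array([ 428.6, -262.9]), array([112.1,  36.1]), 85.47), array([ 420.2, -179.1]), (array([ 19.8, 509. ]), 11.15), 0.033)
(0.86, 0.0077, (array([644.2, 256. ]), array([129.8,  39. ]), 76.28), array([654.5, 297.2]), (array([35.7, 14.1]), 76.27), 0.032)
t 30.85 tcp [655.6 295.8 123.7] yaw -0.2369 zax [ 0.001  0.    -1.   ] F [-0.1  0.5  0.2] w 38.4 gf 0.0 q6 0.55
now-axes [ 0.2 -1.1 92.7] after-turn axes [ 0.2 -1.  92.7] dr [ 0.0005 -0.0003  0.0001]
```

View pics/wrist6.png

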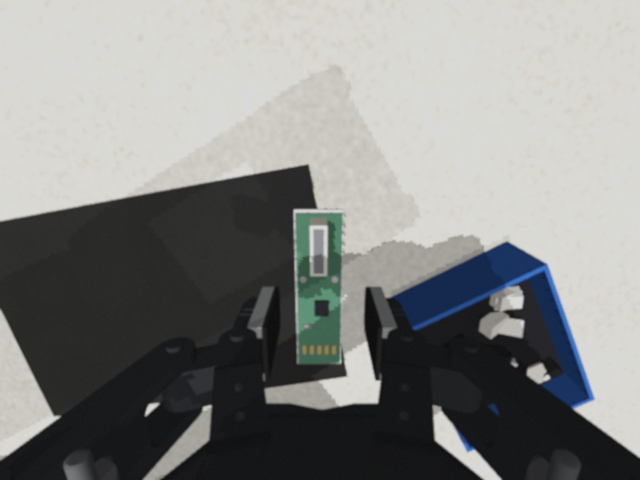

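Call:
send_rows(dp=[[0.001,-0.001,0.02],[0,0,0.03],[0,0,0.02],[0,0,0.015],[0,0,0.0075],[0,0,0],[0,0,0],[0,0,0]], dr=[[0,0,0],[0,0,0],[0,0,0],[0,0,0],[0,0,0],[0,0,0],[0,0,0],[0,0,0]], gripper=[32,32,32,32,32,32,32,0], squeeze=60)

```text
time_s: 31.65
eef_pos: [0.6559, 0.2974, 0.0325]
tcp_rot: [0.786, 0.619, 0.001, 0.0]
force: [-1.0, 0.4, 0.5]
grip_width: 0.169
gripper_force: 0.5
```

Call:
send_rows(dp=[[0,0,0],[0,0,0],[0,0,0],[0,0,-0.01],[0,0,-0.03],[0,0,-0.03],[0,0,-0.015],[0,0,0]], dr=[[0,0,0],[0,0,0],[0,0,0],[0,0,0],[0,0,0],[0,0,0],[0,0,0],[0,0,0]], gripper=[0,0,0,0,0,0,0,0])

```text
time_s: 32.45
eef_pos: [0.6566, 0.2976, 0.1195]
tcp_rot: [0.786, 0.619, 0.003, 0.001]
force: [-0.0, 0.4, -0.4]
grip_width: 0.124
gripper_force: 60.0
```

Call:
send_rows(dp=[[0,0,0],[0,0,0],[0,0,0],[0,0,0],[0,0,0],[0,0,0],[0,0,0],[0,0,0]], dr=[[0,0,0],[0,0,0],[0,0,0],[0,0,0],[0,0,0],[0,0,0],[0,0,0],[0,0,0]], gripper=[0,0,0,0,0,0,0,0])

```text
time_s: 33.25
eef_pos: [0.6548, 0.297, 0.1159]
tcp_rot: [0.786, 0.619, 0.0, 0.0]
force: [-0.6, 0.4, -0.2]
grip_width: 0.123
gripper_force: 60.0
```

Run:
```python
from h import *
p=r.camera("side"); C=cloud(p); p["floor"]=.06; held(p,C)
to(nest(15,93,88.5),NY)
```

```text
t 33.3 tcp [654.8 297.  115.9] yaw -0.237 zax [ 0.  0. -1.] F [-0.  -0.2 -1. ] w 10.2 gf 60.0 q6 0.55
held n 879 top plane: slope x,y [0.027 0.017] top z at housing rel tcp -23.4 (array([  -236.6, -62966.6]), array([91064.9, 37470.8]), 89.15) ymin -107.08471477337017
t 33.3 tcp [654.8 297.  115.9] yaw -0.237 zax [ 0.  0. -1.] F [-0.  -0.2 -1. ] w 10.2 gf 60.0 q6 0.55
now-axes [-176.1  -62.8   12.4] after-turn axes [-131.9 -132.5   12.4] dr [ 2.00e-04 -1.00e-04 -4.45e-01]
```

Call:
send_rows(dp=[[0,0,0],[0,0,0],[0,0,0],[0,0,0],[-0.02,-0.02,0],[-0.035,-0.035,0],[-0.035,-0.035,0],[-0.027,-0.0275,0.006]], dr=[[0,0,-0.112],[0,0,-0.111],[0,0,-0.111],[0,0,-0.111],[0,0,0],[0,0,0],[0,0,0],[0,0,0]], gripper=[0,0,0,0,0,0,0,0])

```text
time_s: 34.1
eef_pos: [0.5631, 0.1566, 0.1105]
tcp_rot: [0.63, 0.777, 0.0, 0.001]
force: [0.3, -0.4, -1.1]
grip_width: 0.122
gripper_force: 60.0
```

Call:
send_rows(dp=[[-0.015,-0.015,0.006],[0,0,0],[0,0,0],[0,0,0],[0,0,0],[0,0,0],[0,0,0],[0,0,0]], dr=[[0,0,0],[0,0,0],[0,0,0],[0,0,0],[0,0,0],[0,0,0],[0,0,0],[0,0,0]], gripper=[0,0,0,0,0,0,0,0])

```text
time_s: 34.9
eef_pos: [0.5525, 0.1408, 0.1037]
tcp_rot: [0.63, 0.777, -0.0, -0.0]
force: [0.4, -0.6, -1.1]
grip_width: 0.125
gripper_force: 60.0
```

Run:
```python
from h import *
p=r.camera("top"); C=cloud(p); p["floor"]=.06; held(p,C)
to(nest(15,93,37),NY)
```

```text
t 34.95 tcp [552.4 140.7 103.7] yaw 0.2083 zax [-0. -0. -1.] F [-0.2  0.1 -1.2] w 10.4 gf 60.0 q6 -0.1
held n 838 top plane: slope x,y [0.005 0.003] top z at housing rel tcp -23.4 (array([   173.9, -63158. ]), array([91051.2, 35915.9]), 89.68) ymin -107.79720916459569
t 34.95 tcp [552.4 140.7 103.7] yaw 0.2083 zax [-0. -0. -1.] F [-0.2  0.1 -1.2] w 10.4 gf 60.0 q6 -0.1
now-axes [-0.1  0.  51.7] after-turn axes [-0.1  0.  51.7] dr [-0.0001 -0.      0.0003]
```

Same insertion as before.

Call:
send_rows(dp=[[0,0,0.02],[0,0,0.02],[0,0,0.01],[0,0,0.002],[0,0,0],[0,0,0],[0,0,0],[0,0,0]], dr=[[0,0,0],[0,0,0],[0,0,0],[0,0,0],[0,0,0],[0,0,0],[0,0,0],[0,0,0]], gripper=[0,0,0,0,0,0,0,0])

```text
time_s: 35.75
eef_pos: [0.5529, 0.1405, 0.0525]
tcp_rot: [0.63, 0.777, 0.0, 0.0]
force: [-0.0, 0.3, -0.6]
grip_width: 0.118
gripper_force: 60.0
```

Call:
send_rows(dp=[[-0.01,0,0],[-0.015,0,0],[-0.015,0,0],[-0.011,0,0],[0,0,0],[0,0,0],[0,0,0],[0,0,0]], dr=[[0,0,0],[0,0,0],[0,0,0],[0,0,0],[0,0,0],[0,0,0],[0,0,0],[0,0,0]], gripper=[0,0,0,0,0,0,0,0])

```text
time_s: 36.55
eef_pos: [0.5627, 0.091, 0.0517]
tcp_rot: [0.63, 0.777, -0.0, -0.0]
force: [0.5, 0.9, -1.1]
grip_width: 0.123
gripper_force: 60.0
```

Run:
```python
from h import *
to(nest(-3.5,42.3,28.5),NY)
p=r.camera("wrist"); C=cloud(p); innest(p,C)
```

```text
t 36.55 tcp [562.7  91.   51.7] yaw 0.2085 zax [-0.  0. -1.] F [ 0.5  0.9 -1.1] w 10.4 gf 60.0 q6 -0.19
now-axes [ -0.1 -18.3   8.2] after-turn axes [ -0.1 -18.3   8.2] dr [-0.0002 -0.0002  0.0005]
housing in nest 865 [13.1 54.3 27.4] (array([12.7, 53.8]), array([34.4, 11.3]), 0.85)
green 2633 (array([14.7, 19.2]), array([33.1, 85.8]), 0.29) z 12.1
```

Call:
send_rows(dp=[[0,-0.006,0],[0,-0.006,0],[0,-0.005,0],[0,-0.0015,0],[0,0,0],[0,0,0],[0,0,0],[0,0,0]], dr=[[0,0,0],[0,0,0],[0,0,0],[0,0,0],[0,0,0],[0,0,0],[0,0,0],[0,0,0]], gripper=[0,0,0,0,0,0,0,0])

```text
time_s: 37.4
eef_pos: [0.5457, 0.0868, 0.0523]
tcp_rot: [0.63, 0.777, 0.001, 0.001]
force: [5.1, 2.1, -0.4]
grip_width: 0.122
gripper_force: 60.0
```

Call:
send_rows(dp=[[0,0,0.002],[0,0,0.002],[0,0,0.002],[0,0,0.001],[0,0,0],[0,0,0],[0,0,0],[0,0,0]], dr=[[0,0,0],[0,0,0],[0,0,0],[0,0,0],[0,0,0],[0,0,0],[0,0,0],[0,0,0]], gripper=[0,0,0,0,0,0,0,0])

```text
time_s: 38.2
eef_pos: [0.5449, 0.0866, 0.0447]
tcp_rot: [0.63, 0.777, -0.0, 0.0]
force: [5.0, 0.4, -0.5]
grip_width: 0.124
gripper_force: 60.1
```

Run:
```python
from h import *
to(nest(-3.5,42.3,28.5),NY)
p=r.camera("wrist"); C=cloud(p); innest(p,C); save(p,"w7")
```

```text
t 38.2 tcp [544.9  86.6  44.7] yaw 0.2079 zax [ 0. -0. -1.] F [ 5.   0.4 -0.5] w 10.6 gf 60.1 q6 -0.19
now-axes [0.6 0.1 1.2] after-turn axes [0.6 0.1 1.2] dr [ 0.0001  0.0002 -0.0001]
housing in nest 3177 [-3.9 45.5 28.2] (array([-2.1, 42.1]), array([35. , 34.9]), 36.24)
green 2679 (array([-4.1, 18.4]), array([86.5, 33.2]), 89.79) z 5.0
```

Same state as the first slide. Release, move over the knob and check the seat before pressing.

Call:
send_rows(dp=[[0,0,0.001],[0,0,0],[0,0,0],[0,0,0],[0,0,0],[0,0,0],[0,0,0],[0,0,0]], dr=[[0,0,0],[0,0,0],[0,0,0],[0,0,0],[0,0,0],[0,0,0],[0,0,0],[0,0,0]], gripper=[0,0,0,40,40,40,40,40])

```text
time_s: 39.05
eef_pos: [0.5442, 0.0867, 0.0433]
tcp_rot: [0.63, 0.777, -0.0, -0.001]
force: [-0.4, 0.6, 0.6]
grip_width: 0.396
gripper_force: 0.0
```

Call:
send_rows(dp=[[0,0,0],[0,0,0],[0,0,-0.02],[0,0,-0.03],[0,0,-0.03],[0,0,-0.03],[0,0,0],[0,0,0]], dr=[[0,0,0],[0,0,0],[0,0,0],[0,0,0],[0,0,0],[0,0,0],[0,0,0],[0,0,0]], gripper=[40,40,40,40,40,40,0,0])

```text
time_s: 39.85
eef_pos: [0.5453, 0.0868, 0.1546]
tcp_rot: [0.63, 0.777, 0.001, 0.001]
force: [0.1, -0.8, -0.4]
grip_width: 0.07
gripper_force: 0.0
```

Call:
send_rows(dp=[[-0.02,0.003,0],[-0.03,0,0],[-0.03,0,0],[-0.012,0,0],[0,0,0.015],[0,0,0.012],[0,0,0],[0,0,0]], dr=[[0,0,0],[0,0,0],[0,0,0],[0,0,0],[0,0,0],[0,0,0],[0,0,0],[0,0,0]], gripper=[0,0,0,0,0,0,0,0])

```text
time_s: 40.65
eef_pos: [0.5657, -0.0015, 0.1254]
tcp_rot: [0.629, 0.777, -0.001, -0.001]
force: [0.4, -0.2, 0.8]
grip_width: 0.001
gripper_force: 0.0
```

Run:
```python
from h import *
for n in ["side","wrist"]:
    p=r.camera(n); C=cloud(p); print(n); innest(p,C)
to(nest(0,-50,75+19),NY)
```

```text
side
housing in nest 127 [-0.5 42.5 27.6] (array([ 0.1, 41.2]), array([37. , 12.4]), 89.73)
green 512 (array([ 1., 13.]), array([35.6, 97.7]), 0.22) z 4.5
wrist
housing in nest 1430 [-0.5 40.2 29. ] (array([-0.6, 39.9]), array([11.7, 35.8]), 0.54)
green 5650 (array([-0.4, 12.3]), array([33.2, 96.5]), 0.15) z 4.9
t 40.75 tcp [566.8  -1.8 126.9] yaw 0.2092 zax [ 0.  0. -1.] F [-0.4  0.6 -0.1] w 0.0 gf 0.0 q6 -0.35
now-axes [-0.7  0.4 17.9] after-turn axes [-0.7  0.4 17.9] dr [ 0.0002 -0.      0.0012]
```

Call:
send_rows(dp=[[0,0,0.004],[0,0,0.004],[0,0,0.004],[0,0,0.004],[0,0,0.002],[0,0,0.001],[0,0,0.001],[0,0,0.001]], dr=[[0,0,0],[0,0,0],[0,0,0],[0,0,0],[0,0,0],[0,0,0],[0,0,0],[0,0,0]], gripper=[0,0,0,0,0,0,0,0])

```text
time_s: 41.55
eef_pos: [0.5678, -0.0025, 0.1089]
tcp_rot: [0.63, 0.777, 0.001, 0.001]
force: [-10.8, 2.9, 27.0]
grip_width: -0.0
gripper_force: 13.2
```

Call:
send_rows(dp=[[0,0,0],[0,0,0],[0,0,0],[0,0,0],[0,0,0],[0,0,0],[0,0,0],[0,0,0]], dr=[[0,0,0],[0,0,0],[0,0,0],[0,0,0],[0,0,0],[0,0,0],[0,0,0],[0,0,0]], gripper=[0,0,0,0,0,0,0,0])

```text
time_s: 42.35
eef_pos: [0.5677, -0.0024, 0.1089]
tcp_rot: [0.63, 0.777, 0.001, 0.001]
force: [-8.3, 1.9, 21.2]
grip_width: -0.001
gripper_force: 10.4
```

Call:
send_rows(dp=[[0,0,0],[0,0,0],[0,0,0],[0,0,0],[0,0,0],[0,0,0],[0,0,0],[0,0,0]], dr=[[0,0,0],[0,0,0],[0,0,0],[0,0,0],[0,0,0],[0,0,0],[0,0,0],[0,0,0]], gripper=[0,0,0,0,0,0,0,0])

```text
time_s: 43.15
eef_pos: [0.5677, -0.0024, 0.1089]
tcp_rot: [0.63, 0.777, 0.001, 0.001]
force: [-7.2, 1.6, 20.5]
grip_width: -0.002
gripper_force: 10.4
```

Run:
```python
from h import *
p=r.camera("side"); C=cloud(p); innest(p,C); st()
L=(C-NEST/1000)@np.array([[np.cos(NY),np.sin(NY),0],[-np.sin(NY),np.cos(NY),0],[0,0,1]]).T*1000
k=(np.hypot(L[...,0],L[...,1]+50)<17)&(L[...,2]>60)&(L[...,2]<95)
print(np.histogram(L[k][:,2],bins=np.arange(68,92,2)))
```

```text
housing in nest 131 [-0.5 42.7 27.5] (array([-0.1, 40.3]), array([12.1, 37.5]), 1.49)
green 508 (array([ 1.3, 12.5]), array([97. , 35.7]), 89.98) z 4.5
t 43.2 tcp [567.7  -2.4 108.9] yaw 0.2082 zax [ 0.002  0.    -1.   ] F [-7.4  2.6 21. ] w 0.2 gf 10.4 q6 -0.35
(array([ 7,  8, 40, 43,  6,  6,  6,  7, 13,  9, 12]), array([68, 70, 72, 74, 76, 78, 80, 82, 84, 86, 88, 90]))
```

Plunger on its stop, held over 1.6 s. Take it out.

Call:
send_rows(dp=[[0,0,-0.01],[0,0,-0.02],[0,0,-0.018],[0.02,0,0],[0.03,0,0],[0.03,0,0],[0.011,0,0],[0,0,0]], dr=[[0,0,0],[0,0,0],[0,0,0],[0,0,0],[0,0,0],[0,0,0],[0,0,0],[0,0,0]], gripper=[0,0,0,40,40,40,40,40])

```text
time_s: 44.0
eef_pos: [0.5475, 0.0874, 0.1534]
tcp_rot: [0.629, 0.777, -0.0, -0.0]
force: [0.2, -0.1, -0.5]
grip_width: 0.398
gripper_force: 0.0
```

Call:
send_rows(dp=[[0,0,0],[0,0,0],[0,0,0],[0,0,0],[0,0,0],[0,0,0],[0,0,0],[0,0,0]], dr=[[0,0,0],[0,0,0],[0,0,0],[0,0,0],[0,0,0],[0,0,0],[0,0,0],[0,0,0]], gripper=[40,40,40,40,40,40,40,40])

```text
time_s: 44.8
eef_pos: [0.548, 0.0864, 0.1538]
tcp_rot: [0.63, 0.777, 0.0, 0.0]
force: [-1.1, 0.5, -0.3]
grip_width: 0.4
gripper_force: 0.0
```

Run:
```python
from h import *
to(nest(-0.3,42.3,28.5),NY)
p=r.camera("wrist"); C=cloud(p); innest(p,C)
p=r.camera("side"); C=cloud(p)
for s in slides(p,C): print(s)
```

```text
t 44.8 tcp [548.   86.4 153.8] yaw 0.208 zax [ 0. -0. -1.] F [-1.1  0.5 -0.3] w 34.0 gf 0.0 q6 -0.19
now-axes [  1.4   0.3 110.3] after-turn axes [  1.4   0.3 110.3] dr [ 0.0001  0.     -0.    ]
housing in nest 849 [-0.6 41.3 28.9] (array([-0.6, 40.2]), array([11.7, 35.7]), 0.02)
green 3215 (array([-0.4, 12.1]), array([96.2, 32.9]), 89.75) z 5.0
(0.71, 0.0076, (array([ 428.6, -275.6]), array([135.6,  38.3]), 85.93), array([ 430.9, -229.5]), (array([39.3, 12.1]), 85.09), 0.032)
(0.59, 0.0188, (array([557.5,  45.8]), array([ 37.6, 130.6]), 11.21), array([547.8,  87.5]), (array([35.1, 38.1]), 29.69), 0.043)
```

Call:
send_rows(dp=[[0.001,0,0.03],[0,0,0.03],[0,0,0.03],[0,0,0.015],[0,0,0.005],[0,0,0],[0,0,0],[0,0,0]], dr=[[0,0,0],[0,0,0],[0,0,0],[0,0,0],[0,0,0],[0,0,0],[0,0,0],[0,0,0]], gripper=[40,40,40,40,40,40,40,0])

```text
time_s: 45.75
eef_pos: [0.5492, 0.0874, 0.0455]
tcp_rot: [0.63, 0.777, 0.001, 0.001]
force: [0.0, 0.3, -0.5]
grip_width: 0.243
gripper_force: 0.0
```

Call:
send_rows(dp=[[0,0,0],[0,0,0],[0,0,0],[0,0,-0.003],[0,0,-0.003],[0,0,-0.003],[0,0,0],[0,0,0]], dr=[[0,0,0],[0,0,0],[0,0,0],[0,0,0],[0,0,0],[0,0,0],[0,0,0],[0,0,0]], gripper=[0,0,0,0,0,0,0,0])

```text
time_s: 46.55
eef_pos: [0.5489, 0.0875, 0.0537]
tcp_rot: [0.63, 0.777, 0.001, 0.001]
force: [2.0, 0.8, 0.5]
grip_width: 0.122
gripper_force: 59.3
```

Run:
```python
from h import *
st(); p=r.camera("wrist"); C=cloud(p); innest(p,C)
```

```text
t 46.55 tcp [548.9  87.5  53.7] yaw 0.2081 zax [ 0.003  0.    -1.   ] F [2.  0.8 0.5] w 10.4 gf 59.3 q6 -0.19
housing in nest 785 [ 0.2 53.7 28. ] (array([ 0.3, 53.3]), array([10.8, 37.5]), 89.95)
green 2417 (array([ 0.3, 17.8]), array([33.2, 86.6]), 0.03) z 13.1
```

Call:
send_rows(dp=[[0,0.005,0],[0,0.006,0],[0,0.004,0],[0,0,0],[0.012,0,0],[0.015,0,0],[0.015,0,0],[0.01,0,0]], dr=[[0,0,0],[0,0,0],[0,0,0],[0,0,0],[0,0,0],[0,0,0],[0,0,0],[0,0,0]], gripper=[0,0,0,0,0,0,0,0])

```text
time_s: 47.4
eef_pos: [0.5509, 0.1433, 0.0527]
tcp_rot: [0.629, 0.777, -0.0, -0.0]
force: [1.1, -0.6, -0.3]
grip_width: 0.12
gripper_force: 59.2
```

Call:
send_rows(dp=[[0,0,0],[0,0,-0.01],[0,0,-0.03],[0,0,-0.03],[0,0,-0.03],[0,0,-0.03],[0,0,-0.03],[0,0,0]], dr=[[0,0,0],[0,0,0],[0,0,0],[0,0,0],[0,0,0],[0,0,0],[0,0,0],[0,0,0]], gripper=[0,0,0,0,0,0,0,0])

```text
time_s: 48.2
eef_pos: [0.5549, 0.1411, 0.2194]
tcp_rot: [0.63, 0.776, 0.004, 0.004]
force: [-0.1, 0.4, -0.4]
grip_width: 0.125
gripper_force: 59.2
```

Call:
send_rows(dp=[[0,0,0],[0,0,0],[-0.03,0.002,0],[-0.042,0.003,0],[-0.042,0.003,0],[-0.042,0.003,0],[-0.042,0.003,0],[-0.042,0.003,0]], dr=[[0,0,0.1425],[0,0,0.1425],[0,0,0],[0,0,0],[0,0,0],[0,0,0],[0,0,0],[0,0,0]], gripper=[0,0,0,0,0,0,0,0])

```text
time_s: 49.0
eef_pos: [0.5496, -0.1013, 0.2127]
tcp_rot: [0.734, 0.679, -0.0, -0.0]
force: [1.7, 0.3, -1.1]
grip_width: 0.126
gripper_force: 59.2
```

Run:
```python
from h import *
p=r.camera("side"); C=cloud(p); p["floor"]=.1; to(tray(60,42,120),TY); held(p,C)
```

```text
t 49.05 tcp [ 549.5 -107.5  212.8] yaw -0.0807 zax [-0.    -0.005 -1.   ] F [-0.5 -5.4 -0.6] w 10.5 gf 59.2 q6 -0.25
now-axes [-133.3   14.9   93.5] after-turn axes [-133.8   14.4   92.8] dr [ 0.0002  0.0047 -0.0037]
t 49.05 tcp [ 549.5 -107.5  212.8] yaw -0.0807 zax [-0.    -0.005 -1.   ] F [-0.5 -5.4 -0.6] w 10.5 gf 59.2 q6 -0.25
held n 190 top plane: slope x,y [0.059 0.015] top z at housing rel tcp -25.0 (array([  -596.5, -59728. ]), array([85006.6, 36478. ]), 89.98) ymin -100.6953155020226
```

Call:
send_rows(dp=[[-0.04,0.004,0],[-0.04,0.004,0],[-0.035,0.003,0],[-0.02,0.002,0],[0,0,0.03],[0,0,0.035],[0,0,0.035],[0,0,0]], dr=[[0,0,0],[0,0,0],[0,0,0],[0,0,0],[0,0,0],[0,0,0],[0,0,0],[0,0,0]], gripper=[0,0,0,0,0,0,0,0])

```text
time_s: 49.85
eef_pos: [0.5488, -0.2322, 0.1068]
tcp_rot: [0.734, 0.679, -0.002, -0.006]
force: [-1.6, 0.3, -1.8]
grip_width: 0.123
gripper_force: 59.1
```

Call:
send_rows(dp=[[0,0,0],[0,0,0],[0,0,0.015],[0,0,0.02],[0,0,0.015],[0,0,0.01],[0,0,0],[0,0,0]], dr=[[0,0,0],[0,0,0],[0,0,0],[0,0,0],[0,0,0],[0,0,0],[0,0,0],[0,0,0]], gripper=[0,0,0,0,0,0,0,0])

```text
time_s: 50.65
eef_pos: [0.553, -0.2349, 0.0529]
tcp_rot: [0.734, 0.679, -0.0, 0.0]
force: [0.8, 0.3, -1.0]
grip_width: 0.121
gripper_force: 59.1
```

Call:
send_rows(dp=[[0,0,0],[0,0,0],[0,0,0],[0,0,0],[0,0,0],[0,0,0],[0,0,0],[0,0,0]], dr=[[0,0,0],[0,0,0],[0,0,0],[0,0,0],[0,0,0],[0,0,0],[0,0,0],[0,0,0]], gripper=[0,0,0,0,0,0,0,0])

```text
time_s: 51.45
eef_pos: [0.5527, -0.2349, 0.0528]
tcp_rot: [0.734, 0.679, -0.0, -0.0]
force: [0.9, -0.8, -0.0]
grip_width: 0.122
gripper_force: 59.1
```

Run:
```python
from h import *
to(tray(60,42,33),TY)
p=r.camera("wrist"); q=r.camera("side"); save(p,"w8"); save(q,"s8")
cv2.imwrite("pics/sw8.png",np.hstack([cv2.resize(cv2.imread("pics/w8.png"),(400,300)),cv2.resize(cv2.imread("pics/s8.png")[60:300,230:550],(400,300))]))
```

```text
t 51.45 tcp [ 552.7 -234.9   52.8] yaw -0.077 zax [-0.  0. -1.] F [ 0.9 -0.8 -0. ] w 10.4 gf 59.1 q6 -0.46
now-axes [-7.   1.4 19.8] after-turn axes [-7.   1.4 19.8] dr [-0.0001  0.     -0.    ]
```

View pics/sw8.png

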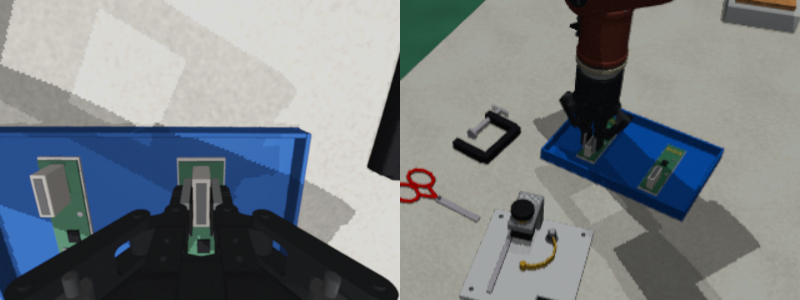

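Call:
send_rows(dp=[[-0.007,0,0.003],[0,0,0.007],[0,0,0.005],[0,0,0.002],[0,0,0.001],[0,0,0],[0,0,0],[0,0,0]], dr=[[0,0,0],[0,0,0],[0,0,0],[0,0,0],[0,0,0],[0,0,0],[0,0,0],[0,0,0]], gripper=[0,0,0,0,0,0,0,0])

```text
time_s: 52.35
eef_pos: [0.5524, -0.2418, 0.0349]
tcp_rot: [0.734, 0.679, 0.0, 0.0]
force: [0.2, -0.5, -1.2]
grip_width: 0.124
gripper_force: 59.2
```

Call:
send_rows(dp=[[0,0,0],[0,0,0],[0,0,0],[0,0,0],[0,0,0],[0,0,0],[0,0,0],[0,0,0]], dr=[[0,0,0],[0,0,0],[0,0,0],[0,0,0],[0,0,0],[0,0,0],[0,0,0],[0,0,0]], gripper=[0,0,50,50,50,50,50,50])

```text
time_s: 53.15
eef_pos: [0.5522, -0.2418, 0.0348]
tcp_rot: [0.734, 0.679, -0.0, -0.0]
force: [-0.5, 0.4, -1.2]
grip_width: 0.5
gripper_force: 0.0
```

Call:
send_rows(dp=[[0,0,-0.01],[0,0,-0.03],[0,0,-0.04],[0,0,-0.04],[0,0,-0.03],[0,0,-0.02],[0,0,0],[0,0,0]], dr=[[0,0,0],[0,0,0],[0,0,0],[0,0,0],[0,0,0],[0,0,0],[0,0,0],[0,0,0]], gripper=[50,50,50,50,50,50,50,50])

```text
time_s: 53.95
eef_pos: [0.5523, -0.2419, 0.2052]
tcp_rot: [0.734, 0.679, 0.0, 0.0]
force: [0.5, -0.1, 0.1]
grip_width: 0.5
gripper_force: 0.0
```

Run:
```python
from h import *
st()
for n in ["side","wrist"]:
    p=r.camera(n); C=cloud(p); print(n); save(p,n+"9")
    for s in slides(p,C): print(s)
    if n=="side": innest(p,C)
    for t in ["c_clamp","scissors","tub"]:
        for d in r.cut_out(t,p)[:1]:
            print(t,round(d["confidence"],2),np.round(np.median(C[d["region"]],0),3))
C=cloud(r.camera("side")); L=(C-NEST/1000)@np.array([[np.cos(NY),np.sin(NY),0],[-np.sin(NY),np.cos(NY),0],[0,0,1]]).T*1000
k=(np.hypot(L[...,0],L[...,1]+50)<17)&(L[...,2]>60); print("knob",np.median(L[k][:,2]))
```

```text
t 53.95 tcp [ 552.3 -241.9  205.2] yaw -0.077 zax [ 0.001 -0.001 -1.   ] F [ 0.5 -0.1  0.1] w 42.5 gf 0.0 q6 -0.47
side
(0.94, 0.0076, (array([ 428.6, -274.6]), array([137.5,  38.1]), 85.61), array([ 430.9, -229.8]), (array([37. , 11.7]), 85.17), 0.032)
(0.93, 0.0083, (array([ 548.8, -282.7]), array([130.1,  36.1]), 85.52), array([ 551.8, -240.4]), (array([38.1, 12.7]), 87.21), 0.032)
c_clamp 0.82 [ 0.735 -0.189  0.016]
scissors 0.83 [ 0.779 -0.024  0.006]
tub 0.95 [0.759 0.193 0.028]
wrist
(0.85, 0.0087, (array([ 548.6, -285.8]), array([130.4,  36. ]), 85.4), array([ 552. , -242.6]), (array([35.9, 11.5]), 85.45), 0.033)
(0.83, 0.0086, (array([ 427.4, -275.3]), array([132.4,  38.4]), 85.51), array([ 432.5, -232.4]), (array([36.6, 12.7]), 85.34), 0.033)
c_clamp 0.82 [ 0.734 -0.198  0.019]
knob 86.0027223481953
```

View pics/side9.png

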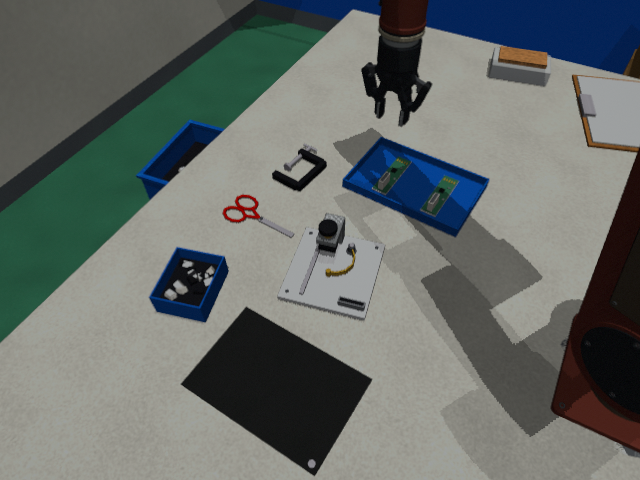

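The mat is empty. Both slides lie flat in the tray at (391,175) and (440,195). The jig is empty with its plunger up and arm at rest, and the clamp, scissors and tub have not moved.

```bash
python3 -c "
from rig import r
print(r.job_done())"
```

```text
the job is handed in; nothing more can be done
None
```

I tested both slides on the mat (rows 1 and 4) in order and laid them flat in the tray, left the jig empty, and handed the job in; no verdict came back.

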